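# Clamp a dish of grinding balls on the shaker

## Robot

A 7-joint arm with a two-finger parallel gripper is mounted at the origin on the work surface. World frame = base frame: x ahead of the robot, y to its left, z up, the work surface at z = 0. Lengths are in m, angles in rad, forces in N, time in s.
With the tool pointing down it reaches from about 0.425 to 0.925 m from the base axis. Payload 6.8 kg.
Tool frame: the origin (TCP) lies at the very end of the fingers, on their centre line; the grasp point (between the pads) lies 19 mm behind it (r.grip_depth is the distance from the TCP to the grasp point, in m); z points along the fingers, y is the direction in which the jaws open and shut (so a half turn about z gives the same grasp; the last joint's range is limited). The gripper opens to 85 mm and grips with 20 to 120 N. Pads are 22 mm wide; open, the fingers measure 114 mm over their backs; the gripper's body (76 mm by 85 mm) begins 54 mm behind the grasp point. The pads swing forward as they close: fully open they stand 13 mm farther back than shut.
Start: joints at [1.231, 0.477, 0.022, 1.555, -0.011, 1.109, -0.083], TCP at [0.155, -0.657, 0.231] pointing down, gripper open.
Joint ranges: [-2.96, 2.96], [-0.34, 2.1], [-1.41, 1.46], [0.24, 2.44], [-1.37, 4.51], [0.17, 1.92], [-2.96, 2.96]. Speed limits (rad/s): [2.39, 2.39, 3.14, 3.14, 3.14, 3.14, 3.14].

## Interface

Orientations are given as a rotation vector (axis times angle).
In Python, from bench import r, grab_frame gives the robot as it stands. The module is installed in compiled form; this text tells all that it offers.
- The arm moves only by the tool play_rows, never from a script. Its argument "increments" is a list of rows, each a list of 7 numbers: the shift along the tool's x, y, z in mm, then the turn, a rotation vector about the tool's x, y, z in rad, then the closure in counts, from 0 (fully open) to 255 (shut). In form: [[tx, ty, tz, rx, ry, rz, claw], ...]. A call has 1 to 5 rows; each row shifts and turns the pose as measured when the row begins, along the tool's axes as they then stand; what a row does not reach is not made up. A row lasts 1/10 s, in which the tool goes at most 50 mm and 8.59 degrees, less where a joint would pass 70% of its speed; a pose out of reach is approached as far as the arm can. A call is refused whole if a number of a shift passes 50 or a number of a turn 0.15, either way. A call with a gripper value outside its range is refused whole. The fingers move at their own pace and stop on an object; "force" is the grip in N (left out, the last holds). Time passes only in rows, so rows that do not move let the fingers close. It gives the time, the measured TCP pose, the force and the opening at its end, in the units of the state.
- r.get_obs(): the state, without advancing time (a new reading comes with each control period).
- grab_frame(name): name is "scene" or "top" or "wrist"; returns a dict with "color" (420x560x3 uint8, blue, green, red), "depth" (420x560 float32, m along the optical axis (not along the pixel's ray), 0 where there is no reading), "K" (3x3 intrinsics, pixels), "T" (4x4, takes a point from camera to world coordinates). Camera axes: x right, y up, looking along -z (the intrinsics and any distortion apply to the point x, -y, -z); pixel columns grow to the right and rows downward; lengths in m; the calibration is good to about 2 mm. A picture is of the moment at which its call begins.
- r.hand_in(): hands the job in, once; it reports no verdict.
The state is a dict: "clock": time; "joints": joint angles; "qvel": joint speeds; "tau": joint torques, N m; "tcp_pos": TCP position; "orientation": TCP orientation; "contact_force": force on the tool from outside, world axes, zero at the start; "moment": the same for the moment, N m; "grip_width": finger opening in m.
Only numpy, scipy, OpenCV 4.12 (cv2) and the standard library are available. Lean on these libraries where they do the work, as an engineer would, in place of code of your own. Each camera call takes 0.05 s, during which the arm holds its last target.

## Task

Carry the open steel dish of loose balls level onto the shaker and set it down between the rail and the clamp jaw, all balls still inside. Then take the T-handled hex key that fits (the one with the larger handle), push it fully home in the cam screw's socket and turn the screw clockwise as far as it goes, so that the sprung jaw holds the dish. Finally stand the key back upright in its hole in the key rack, leaving the other key in the rack, without knocking over the glass beaker.

Things in the scene. Friction and masses are not known exactly. Their poses are not given: they have to be found in the camera images.
- dish_center (a point): Centre (half-way up) of the loose open-topped rectangular stainless steel dish: 56 (own x) x 90 (own y) x 45 mm high, walls and floor 4 mm thick, about 0.22 kg plus the balls. It starts standing on the bench left of the shaker. Own z up. Grasp it across its 56 mm width. To be clamped, its long side (own y) lies along the y axis of shaker_deck.
- ball0_center (a point): Centre of a loose white ball 16 mm across (17 g) lying in the dish.
- ball1_center (a point): Centre of a loose white ball 16 mm across (17 g) lying in the dish.
- ball2_center (a point): Centre of a loose white ball 16 mm across (17 g) lying in the dish.
- shaker_deck (a point): Point on the top of the fixed shaker's flat aluminium platform (62 mm above the bench, 200 mm along own x, 260 mm along own y), under the clamped dish's centre. Own z up; own y runs from the fixed rail to the jaw and screw. Rail and jaw are 80 mm long in own x and 30 mm high, with sloping lips; beside the dish's long sides the platform is clear. The cam screw's axis is at own y +95 mm.
- rail_face (a point): Middle of the rail's inner face, where it meets the platform; axes of shaker_deck, own y +45 mm to the deck point. The dish's short end rests against it when clamped.
- pad_face (a point): Middle of the face of the jaw's rubber pad, at platform height, same axes; moves with the jaw. With the screw slack it is 97 mm from the rail's face, so the 90 mm dish has 7 mm of play (2 mm less if the screw starts partly turned).
- cam_screw (a joint): Angle of the cam screw in rad: 0 slack, starts between 0 and 0.3, grows as it is turned clockwise seen from above, hard stop at 1.4. Each rad moves the jaw 6.4 mm towards the rail. It turns against about 0.05 N m of friction, up to 0.1 N m with the jaw on the dish, and stays where it is left.
- clamp_pad (a joint): Compression in m of the sprung rubber pad on the jaw's face: 0 free, up to 0.0035; about 0.002 when the dish is clamped with the screw at its stop (3 N per mm).
- socket_floor (a point): Centre of the floor of the hexagonal socket in the cam screw's head, 86 mm above the bench; turns with the screw. The head is a steel cylinder 36 mm across, its axis vertical. Socket 15 mm across flats, own x is square to one pair of flats (the same every 60 degrees). Depth 20 mm from the head's top; the top 4 mm flares out to 23 mm.
- large_key_handle (a point): Centre of the black cross bar of the larger loose T-handled hex key (the one that fits), upright in either rack hole at first. Bar 84 (own x) x 16 (own y) x 22 mm, gripped across the 16; below it 20 mm of neck 14 mm across, a 30 mm flange 5 mm thick (underside 36 mm below this point) that sits on the rack, and a steel hexagonal shaft 72 mm long, 14 mm across flats. 0.2 kg. Own z up.
- large_key_tip (a point): Bottom end of the larger key's shaft, on its axis, 108 mm below the bar's centre; same axes: own x is square to one pair of the hexagon's flats. The last 3 mm is a round pilot 10 mm across.
- small_key_handle (a point): Centre of the cross bar of the smaller T-handled key: same form, but bar 56 x 14 x 22 mm and shaft 8 mm across flats, so it only spins in the socket. Stays in the rack.
- rack_hole0 (a point): Centre of the upper mouth of one hole of the fixed grey key rack, a block 64 (own x) x 164 (own y) x 80 mm high right of the shaker. Round through hole 21 mm across. Own z up. The two holes are 90 mm apart along own y; one holds the large key, the other the small one.
- rack_hole1 (a point): Centre of the upper mouth of the rack's other hole, same size; 90 mm towards own -y of rack_hole0.
- beaker: Bystander: glass beaker 64 mm across, 85 mm high, between dish and far side of the bench. Origin under its centre, own z up. Not to be knocked over.
There are look-alikes about, which are no part of the job. What is shaped like the part that bears small_key_handle but yellow is not meant.

How it is judged:
By the outcome, as a careful person would: the job done as asked, in the order asked, and still so for the second after the job is handed in, with the robot touching nothing.
It also fails if it takes over 72 s, if anything falls off the work surface, if the arm or the gripper's body presses on something with over 40 N, if the wrist force passes 120 N, or if a joint passes its speed limit or range.

## Working session

There is one attempt and no reset: what is moved stays moved. The work goes in short steps, Python scripts to look and compute and a tool call to move; the robot and the scene stay as the last step left them, time stands still between calls to the robot, and variables do not carry over. Pictures are saved under pics/ and viewed, and the job is handed in when it is done.

Besides the shell and the picture viewer there is one more tool, called after "Emit:" in YAML: its name, and indented under it one key for each argument. play_rows: Moves the arm, as the interface text tells. Its arguments: {"type":"object","properties":{"increments":{"type":"array","items":{"type":"array","items":{"type":"number"}}},"force":{"type":"number"}},"required":["increments"]}

```bash
mkdir -p pics
cat > h.py <<'E'
import numpy as np, cv2
from bench import r, grab_frame
from scipy.spatial.transform import Rotation as R
def save(name,fn):
    f=grab_frame(name); cv2.imwrite('pics/'+fn,f['color']); np.savez('pics/'+fn+'.npz',**f); return f
def load(fn): return dict(np.load('pics/'+fn+'.npz'))
def cloud(f):
    d=f['depth']; K=f['K']; v,u=np.mgrid[:d.shape[0],:d.shape[1]]
    P=np.stack([(u-K[0,2])/K[0,0]*d,-(v-K[1,2])/K[1,1]*d,-d],-1)
    W=P@f['T'][:3,:3].T+f['T'][:3,3]; W[d==0]=np.nan; return W
E
python3 - <<'E'
from h import *
for n in ['scene','top','wrist']:
    f=save(n,n+'0.png'); print(n,f['K'].round(1).tolist(),f['T'].round(3).tolist())
print(r.get_obs(), r.grip_depth)
E
```

```text
scene [[522.1, 0.0, 280.8], [0.0, 522.1, 216.7], [0.0, 0.0, 1.0]] [[0.776, -0.51, 0.37, 1.006], [0.63, 0.62, -0.468, -0.648], [0.009, 0.597, 0.802, 1.139], [0.0, 0.0, 0.0, 1.0]]
top [[385.2, 0.0, 279.8], [0.0, 385.2, 205.7], [0.0, 0.0, 1.0]] [[-0.018, 0.972, -0.233, 0.311], [-1.0, -0.017, 0.007, -0.037], [0.003, 0.233, 0.973, 1.172], [0.0, 0.0, 0.0, 1.0]]
wrist [[333.1, 0.0, 276.4], [0.0, 333.1, 205.0], [0.0, 0.0, 1.0]] [[0.23, 0.923, 0.307, 0.234], [-0.973, 0.219, 0.071, -0.64], [-0.002, -0.316, 0.949, 0.373], [0.0, 0.0, 0.0, 1.0]]
{'clock': 0.15, 'joints': array([ 1.23088874,  0.47763853,  0.02237413,  1.55619524, -0.01149381,
        1.10932324, -0.08308711]), 'qvel': array([-0.00105885, -0.00095186, -0.00026595, -0.00421387,  0.00051716,
       -0.00048116, -0.00061333]), 'tau': array([ 2.29704092e-03, -5.96929622e+01,  1.60985179e+00, -2.81491023e+01,
        1.26016457e-02,  6.57971585e-03,  2.76020853e-05]), 'tcp_pos': array([ 0.15494455, -0.65651034,  0.23054291]), 'orientation': array([-3.11911499e+00, -3.63159594e-01,  4.45970042e-04]), 'contact_force': array([ 0.45266064, -0.24111184, -0.21998455]), 'moment': array([-0.0037371 ,  0.04524883, -0.0777117 ]), 'grip_width': 0.0852520311969987} 0.0187
```

View pics/scene0.png

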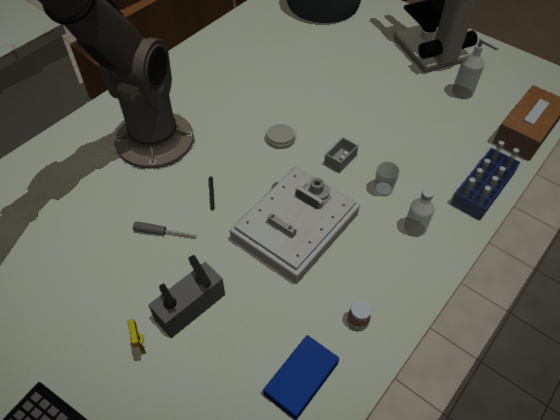

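View pics/top0.png

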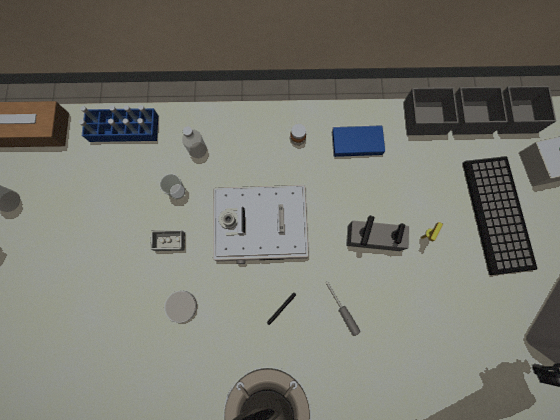

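Run:
```python
from h import *
f=load('top0.png'); c=f['color']
a=cv2.resize(c[160:280,130:430],None,fx=2.66,fy=2.66,interpolation=cv2.INTER_CUBIC)
a=np.clip(a.astype(float)*1.3,0,255).astype(np.uint8)
cv2.imwrite('pics/tc.png',a)
g=load('scene0.png')['color']
cv2.imwrite('pics/sc.png',cv2.resize(g[120:360,120:420],None,fx=2.5,fy=2.5,interpolation=cv2.INTER_CUBIC))
W=cloud(f)
for n,(u,v) in dict(dish=(168,240),dishrimL=(153,241),screw=(229,218),deck=(262,240),rail=(281,219),lk=(368,231),sk=(399,234),rack=(383,240),beaker=(171,184),bench=(200,270)).items():
    print(n,W[v-1:v+2,u-1:u+2].reshape(-1,3)[[4,1,7]].round(3).tolist())
```

```text
dish [[0.487, 0.294, 0.017], [0.49, 0.294, 0.017], [0.483, 0.292, 0.02]]
dishrimL [[0.483, 0.335, 0.028], [0.485, 0.334, 0.031], [0.48, 0.334, 0.03]]
screw [[0.537, 0.102, 0.084], [0.54, 0.102, 0.085], [0.534, 0.102, 0.084]]
deck [[0.475, 0.008, 0.064], [0.478, 0.008, 0.062], [0.472, 0.008, 0.061]]
rail [[0.529, -0.048, 0.096], [0.533, -0.048, 0.092], [0.526, -0.048, 0.096]]
lk [[0.485, -0.285, 0.129], [0.488, -0.286, 0.128], [0.482, -0.285, 0.128]]
sk [[0.475, -0.371, 0.126], [0.478, -0.371, 0.127], [0.472, -0.37, 0.127]]
rack [[0.466, -0.338, 0.081], [0.469, -0.338, 0.082], [0.463, -0.337, 0.082]]
beaker [[0.663, 0.293, 0.017], [0.664, 0.291, 0.023], [0.662, 0.295, 0.008]]
bench [[0.397, 0.198, -0.001], [0.4, 0.198, 0.001], [0.394, 0.198, 0.001]]
```

View pics/tc.png

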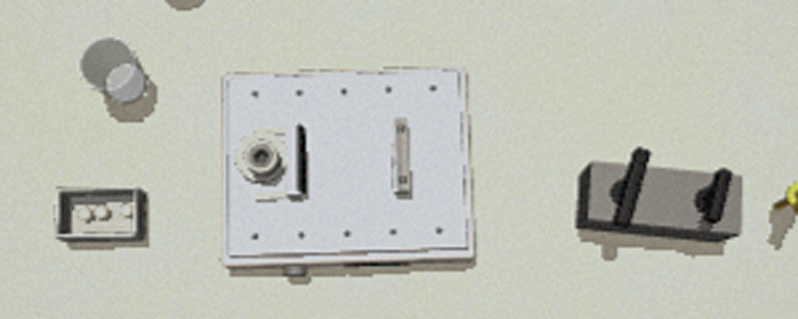

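View pics/sc.png

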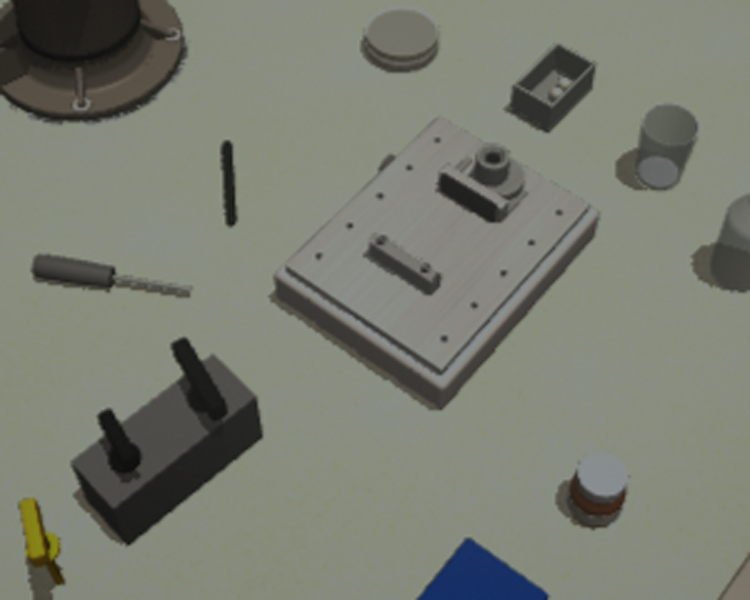

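Run:
```python
from h import *
for fn in ['top0.png','scene0.png']:
    W=cloud(load(fn)); X=W.reshape(-1,3)
    def sel(x0,x1,y0,y1,z0,z1):
        m=(X[:,0]>x0)&(X[:,0]<x1)&(X[:,1]>y0)&(X[:,1]<y1)&(X[:,2]>z0)&(X[:,2]<z1); return X[m]
    print(fn)
    for n,b in dict(dish=(.4,.58,.2,.4,.036,.055),deck=(.4,.75,-.2,.2,.056,.068),rack=(.38,.6,-.45,-.2,.074,.088),lk=(.4,.6,-.33,-.22,.115,.15),sk=(.4,.6,-.43,-.33,.115,.15),rail=(.45,.65,-.1,0,.08,.1),jaw=(.45,.65,0.02,.075,.08,.1),screw=(.45,.65,0.07,.16,.1,.112),beaker=(.55,.75,.2,.4,.07,.095)).items():
        P=sel(*b)
        if len(P)<5: print(n,len(P)); continue
        q=(P[:,:2]*1000).astype(np.float32)
        rc=cv2.minAreaRect(q)
        print(n,len(P),[np.round(t,1) for t in rc],'mean',P.mean(0).round(3),'zmed',np.median(P[:,2]).round(4),'x',np.percentile(P[:,0],[1,99]).round(3),'y',np.percentile(P[:,1],[1,99]).round(3))
o=r.get_obs(); print(R.from_rotvec(o['orientation']).as_matrix().round(3).tolist())
f=load('wrist0.png');Tt=np.eye(4);Tt[:3,:3]=R.from_rotvec(o['orientation']).as_matrix();Tt[:3,3]=o['tcp_pos']
print((np.linalg.inv(Tt)@f['T']).round(3).tolist())
```

```text
top0.png
dish 168 [array([484.8, 292.6]), array([91.1, 56.8]), np.float64(89.3)] mean [0.487 0.294 0.044] zmed 0.0439 x [0.457 0.513] y [0.247 0.338]
deck 5175 [array([531.9,  15.5]), array([203.9, 260.1]), np.float64(0.6)] mean [0.53  0.01  0.062] zmed 0.0619 x [0.435 0.631] y [-0.112  0.142]
rack 992 [array([ 484.6, -329.9]), array([164.8,  65.1]), np.float64(83.1)] mean [ 0.483 -0.328  0.08 ] zmed 0.0801 x [0.448 0.522] y [-0.411 -0.248]
lk 191 [array([ 489.4, -284.9]), array([16.7, 82.5]), np.float64(70.5)] mean [ 0.489 -0.284  0.126] zmed 0.1265 x [0.45  0.528] y [-0.302 -0.265]
sk 122 [array([ 478.8, -374. ]), array([14.9, 56.7]), np.float64(70.8)] mean [ 0.478 -0.373  0.125] zmed 0.1261 x [0.452 0.506] y [-0.387 -0.361]
rail 169 [array([534.2, -45. ]), array([17.2, 79.1]), np.float64(89.2)] mean [ 0.534 -0.045  0.091] zmed 0.0912 x [0.495 0.574] y [-0.054 -0.036]
jaw 139 [array([532.5,  66. ]), array([79.5, 14.3]), np.float64(0.4)] mean [0.531 0.067 0.087] zmed 0.0871 x [0.493 0.572] y [0.059 0.073]
screw 101 [array([531.4, 103.5]), array([32.1, 31.6]), np.float64(0.3)] mean [
[... 994 characters left out ...]
20.1]), np.float64(0.8)] mean [ 0.534 -0.051  0.09 ] zmed 0.0911 x [0.493 0.573] y [-0.058 -0.039]
jaw 202 [array([531.5,  64.3]), array([21.3, 80. ]), np.float64(90.0)] mean [0.532 0.063 0.087] zmed 0.0868 x [0.493 0.57 ] y [0.054 0.075]
screw 110 [array([530.9,  99.7]), array([33.9, 36.7]), np.float64(35.7)] mean [0.531 0.099 0.106] zmed 0.1057 x [0.513 0.548] y [0.082 0.117]
beaker 236 [array([642. , 274.5]), array([62.2, 68.1]), np.float64(15.7)] mean [0.642 0.275 0.08 ] zmed 0.0806 x [0.612 0.673] y [0.242 0.307]
[[0.973, 0.23, -0.0], [0.23, -0.973, 0.001], [-0.0, -0.001, -1.0]]
[[0.001, 0.949, 0.315, 0.081], [1.0, -0.001, 0.0, 0.002], [0.0, 0.315, -0.949, -0.143], [0.0, 0.0, 0.0, 1.0]]
```

```bash
cat >> h.py <<'E'
def Rdown(yaw_deg):
    c,s=np.cos(np.radians(yaw_deg)),np.sin(np.radians(yaw_deg))
    return np.array([[c,s,0],[s,-c,0],[0,0,-1.]])
def plan(p,yaw,n=5,step=None,claw=0,Rg=None):
    """rows from current pose to goal"""
    o=r.get_obs(); p0=o['tcp_pos'].copy(); R0=R.from_rotvec(o['orientation']); Rg=R.from_matrix(Rdown(yaw))
    full=(R0.inv()*Rg).as_rotvec(); p=np.array(p,float)
    rows=[]
    print('now',o['clock'].__round__(2),p0.round(4),'yaw',np.degrees(np.arctan2(*R0.as_matrix()[[1,0],0])).round(2),'d',(p-p0).round(4),'rv',full.round(3))
    for i in range(n):
        Ri=R0*R.from_rotvec(full*i/n); 
        t=Ri.inv().apply((p-p0)/n)*1000
        w=full/n
        rows.append([round(x,1) for x in t]+[round(x,4) for x in w]+[claw])
    for q in rows: print(q)
E
python3 - <<'E'
from h import *
plan([.45,-.42,.30],60,10)
E
```

```text
now 0.15 [ 0.1549 -0.6565  0.2305] yaw 13.28 d [0.2951 0.2365 0.0695] rv [-0.001 -0.    -0.815]
[np.float64(34.1), np.float64(-16.2), np.float64(-6.9), np.float64(-0.0001), np.float64(-0.0), np.float64(-0.0815), 0]
[np.float64(35.4), np.float64(-13.4), np.float64(-6.9), np.float64(-0.0001), np.float64(-0.0), np.float64(-0.0815), 0]
[np.float64(36.3), np.float64(-10.5), np.float64(-6.9), np.float64(-0.0001), np.float64(-0.0), np.float64(-0.0815), 0]
[np.float64(37.1), np.float64(-7.5), np.float64(-6.9), np.float64(-0.0001), np.float64(-0.0), np.float64(-0.0815), 0]
[np.float64(37.6), np.float64(-4.4), np.float64(-6.9), np.float64(-0.0001), np.float64(-0.0), np.float64(-0.0815), 0]
[np.float64(37.8), np.float64(-1.4), np.float64(-6.9), np.float64(-0.0001), np.float64(-0.0), np.float64(-0.0815), 0]
[np.float64(37.8), np.float64(1.7), np.float64(-6.9), np.float64(-0.0001), np.float64(-0.0), np.float64(-0.0815), 0]
[np.float64(37.5), np.float64(4.8), np.float64(-6.9), np.float64(-0.0001), np.float64(-0.0), np.float64(-0.0815), 0]
[np.float64(37.0), np.float64(7.8), np.float64(-6.9), np.float64(-0.0001), np.float64(-0.0), np.float64(-0.0815), 0]
[np.float64(36.2), np.float64(10.8), np.float64(-6.9), np.float64(-0.0001), np.float64(-0.0), np.float64(-0.0815), 0]
```

Emit:
play_rows:
  increments:
    - [34, -16, -7, 0, 0, -0.08, 0]
    - [35, -13, -7, 0, 0, -0.08, 0]
    - [36, -10, -7, 0, 0, -0.08, 0]
    - [37, -7, -7, 0, 0, -0.08, 0]
    - [37, -4, -7, 0, 0, -0.08, 0]

```text
clock: 0.65
tcp_pos: [0.2982, -0.5401, 0.2626]
orientation: [-2.98, -0.975, 0.009]
contact_force: [-0.5, -0.4, -0.2]
grip_width: 0.0856
```

Emit:
play_rows:
  increments:
    - [38, -1, -7, 0, 0, -0.08, 0]
    - [38, 2, -7, 0, 0, -0.08, 0]
    - [37, 5, -7, 0, 0, -0.08, 0]
    - [37, 8, -7, 0, 0, -0.08, 0]
    - [36, 11, -7, 0, 0, -0.08, 0]

```text
clock: 1.15
tcp_pos: [0.4515, -0.4177, 0.2973]
orientation: [-2.711, -1.569, 0.009]
contact_force: [0.6, -0.4, 0.7]
grip_width: 0.0856
```

```bash
sed -i 's/round(x,1) for/round(float(x),1) for/; s/round(x,4) for/round(float(x),3) for/' h.py
python3 - <<'E'
from h import *
plan([.50,0,.30],90,10)
E
```

```text
now 1.15 [ 0.4515 -0.4177  0.2973] yaw 60.11 d [0.0485 0.4177 0.0027] rv [-0.011 -0.003 -0.522]
[38.6, -16.6, -0.1, -0.001, -0.0, -0.052, 0]
[39.4, -14.6, -0.1, -0.001, -0.0, -0.052, 0]
[40.1, -12.5, -0.1, -0.001, -0.0, -0.052, 0]
[40.7, -10.4, -0.2, -0.001, -0.0, -0.052, 0]
[41.2, -8.2, -0.2, -0.001, -0.0, -0.052, 0]
[41.6, -6.1, -0.2, -0.001, -0.0, -0.052, 0]
[41.9, -3.9, -0.2, -0.001, -0.0, -0.052, 0]
[42.0, -1.7, -0.2, -0.001, -0.0, -0.052, 0]
[42.0, 0.5, -0.2, -0.001, -0.0, -0.052, 0]
[42.0, 2.7, -0.3, -0.001, -0.0, -0.052, 0]
```

Emit:
play_rows:
  increments:
    - [39, -17, 0, 0, 0, -0.052, 0]
    - [39, -15, 0, 0, 0, -0.052, 0]
    - [40, -12, 0, 0, 0, -0.052, 0]
    - [41, -10, 0, 0, 0, -0.052, 0]
    - [41, -8, 0, 0, 0, -0.052, 0]

```text
clock: 1.65
tcp_pos: [0.4785, -0.2016, 0.2976]
orientation: [-2.473, -1.923, 0.004]
contact_force: [-0.2, -0.1, 0.8]
grip_width: 0.0856
```

Emit:
play_rows:
  increments:
    - [42, -6, 0, 0, 0, -0.052, 0]
    - [42, -4, 0, 0, 0, -0.052, 0]
    - [42, -2, 0, 0, 0, -0.052, 0]
    - [42, 0, 0, 0, 0, -0.052, 0]
    - [42, 3, 0, 0, 0, -0.052, 0]

```text
clock: 2.15
tcp_pos: [0.4976, 0.0164, 0.2982]
orientation: [-2.192, -2.239, 0.004]
contact_force: [0.3, -1.0, -0.0]
grip_width: 0.0857
```

Run:
```python
from h import *
save('wrist','w1.png')
plan([.484,.24,.20],90,6)
```

```text
now 2.2 [0.4977 0.0253 0.2988] yaw 91.92 d [-0.0137  0.2147 -0.0988] rv [-0.007 -0.009  0.034]
[35.7, -1.0, 16.8, -0.001, -0.001, 0.006, 0]
[35.7, -1.2, 16.7, -0.001, -0.001, 0.006, 0]
[35.7, -1.4, 16.7, -0.001, -0.001, 0.006, 0]
[35.8, -1.6, 16.6, -0.001, -0.001, 0.006, 0]
[35.8, -1.8, 16.6, -0.001, -0.001, 0.006, 0]
[35.8, -2.1, 16.5, -0.001, -0.001, 0.006, 0]
```

View pics/w1.png

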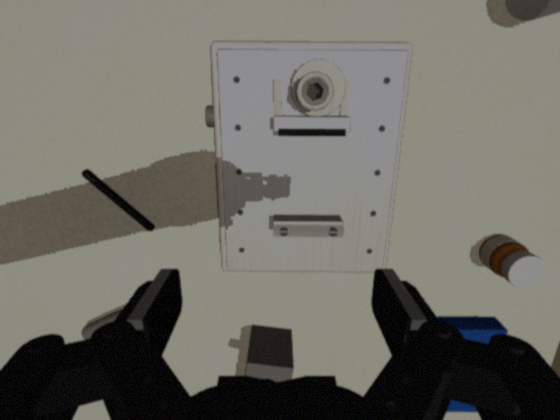

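Emit:
play_rows:
  increments:
    - [43, -1, 20, 0, 0, 0.006, 0]
    - [43, -1, 20, 0, 0, 0.006, 0]
    - [43, -2, 20, 0, 0, 0.006, 0]
    - [42, -2, 20, 0, 0, 0.006, 0]
    - [42, -2, 19, 0, 0, 0.006, 0]

```text
clock: 2.7
tcp_pos: [0.4882, 0.2346, 0.2029]
orientation: [-2.226, -2.211, -0.008]
contact_force: [1.5, -0.3, 0.6]
grip_width: 0.0854
```

Emit:
play_rows:
  increments:
    - [0, 0, 0, 0, 0, 0, 0]

```text
clock: 2.8
tcp_pos: [0.4849, 0.2406, 0.2009]
orientation: [-2.213, -2.217, -0.006]
contact_force: [-1.0, -0.5, -0.6]
grip_width: 0.0854
```

Run:
```python
from h import *
f=save('wrist','w2.png')
W=cloud(f); X=W.reshape(-1,3)
m=(X[:,0]>.42)&(X[:,0]<.55)&(X[:,1]>.22)&(X[:,1]<.37)&(X[:,2]>.038)&(X[:,2]<.06)
P=X[m];print(len(P),np.median(P[:,2]),cv2.minAreaRect((P[:,:2]*1000).astype(np.float32)))
plan([.484,.291,.1],90,4)
```

```text
1633 0.04475927741818553 ((483.607666015625, 290.6888122558594), (56.082637786865234, 89.29457092285156), 0.14079363644123077)
now 2.85 [0.4861 0.2375 0.2015] yaw 89.95 d [-0.0021  0.0535 -0.1015] rv [-0.003 -0.007 -0.001]
[13.2, -0.5, 25.5, -0.001, -0.002, -0.0, 0]
[13.2, -0.5, 25.4, -0.001, -0.002, -0.0, 0]
[13.3, -0.5, 25.4, -0.001, -0.002, -0.0, 0]
[13.3, -0.5, 25.4, -0.001, -0.002, -0.0, 0]
```

View pics/w2.png

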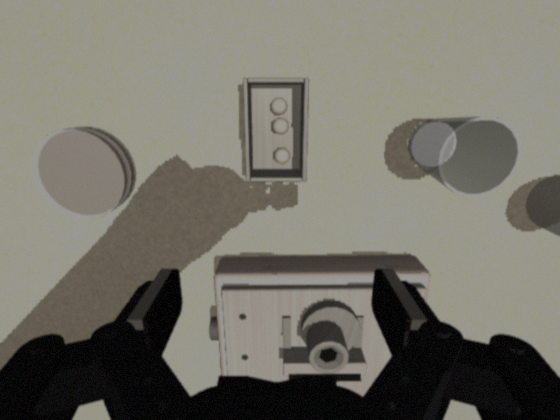

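Emit:
play_rows:
  increments:
    - [22, -1, 20, -0.003, -0.006, 0, 0]
    - [22, -1, 30, 0, 0, 0, 0]
    - [9, 0, 40, 0, 0, 0, 0]
    - [0, 0, 30, 0, 0, 0, 0]
    - [0, 0, 0, 0, 0, 0, 0]

```text
clock: 3.35
tcp_pos: [0.4905, 0.2852, 0.0803]
orientation: [2.229, 2.205, 0.005]
contact_force: [-0.2, -0.6, 0.2]
grip_width: 0.0855
```

Run:
```python
from h import *
plan([.4836,.2907,.008],89.9,4)
```

```text
now 3.35 [0.4905 0.2852 0.0803] yaw 89.39 d [-0.0069  0.0055 -0.0723] rv [ 0.007  0.002 -0.009]
[1.4, -1.9, 18.1, 0.002, 0.001, -0.002, 0]
[1.4, -1.8, 18.1, 0.002, 0.001, -0.002, 0]
[1.4, -1.8, 18.1, 0.002, 0.001, -0.002, 0]
[1.4, -1.8, 18.1, 0.002, 0.001, -0.002, 0]
```

Emit:
play_rows:
  increments:
    - [5, -7, 5, 0.004, 0.002, -0.008, 0]
    - [0, 0, 10, 0, 0, 0, 0]
    - [0, 0, 10, 0, 0, 0, 0]
    - [0, 0, 0, 0, 0, 0, 0]

```text
clock: 3.75
tcp_pos: [0.4868, 0.2887, 0.0579]
orientation: [2.226, 2.21, 0.01]
contact_force: [-0.4, 0.1, 0.2]
grip_width: 0.0856
```

Run:
```python
from h import *
plan([.4836,.2907,.008],89.9,4)
```

```text
now 3.75 [0.4868 0.2887 0.0579] yaw 89.6 d [-0.0032  0.002  -0.0499] rv [ 0.008 -0.001 -0.005]
[0.5, -0.9, 12.5, 0.002, -0.0, -0.001, 0]
[0.5, -0.9, 12.5, 0.002, -0.0, -0.001, 0]
[0.5, -0.9, 12.5, 0.002, -0.0, -0.001, 0]
[0.5, -0.8, 12.5, 0.002, -0.0, -0.001, 0]
```

Emit:
play_rows:
  increments:
    - [2, -4, 12, 0.006, 0, -0.004, 0]
    - [0, -1, 13, 0.002, 0, 0, 0]
    - [0, 0, 13, 0.002, 0, 0, 0]
    - [0, 0, 12, 0, 0, 0, 0]
    - [0, 0, 0, 0, 0, 0, 0]

```text
clock: 4.25
tcp_pos: [0.4824, 0.291, 0.0044]
orientation: [-2.223, -2.216, -0.0]
contact_force: [-0.3, -0.0, 0.1]
grip_width: 0.0856
```

Run:
```python
from h import *
plan([.4836,.2907,.008],89.9,1)
```

```text
now 4.25 [0.4824 0.291  0.0044] yaw 89.82 d [ 0.0012 -0.0003  0.0036] rv [-0.001 -0.002 -0.001]
[-0.2, 1.2, -3.6, -0.001, -0.002, -0.001, 0]
```

Emit:
play_rows:
  increments:
    - [0, 1, -5, 0, -0.001, 0, 0]
    - [0, 0, 0, 0, 0, 0, 60]
    - [0, 0, 0, 0, 0, 0, 120]
    - [0, 0, 0, 0, 0, 0, 120]
    - [0, 0, 0, 0, 0, 0, 120]
  force: 40

```text
clock: 4.75
tcp_pos: [0.4836, 0.2912, 0.0101]
orientation: [-2.224, -2.217, 0.001]
contact_force: [-0.5, -0.5, -1.9]
grip_width: 0.0557
```

Emit:
play_rows:
  increments:
    - [0, 0, 0, 0, 0, 0, 140]
    - [0, 0, 0, 0, 0, 0, 140]

```text
clock: 4.95
tcp_pos: [0.4834, 0.2907, 0.0099]
orientation: [-2.224, -2.217, 0.001]
contact_force: [-0.1, 0.2, -2.4]
grip_width: 0.0556
```

Run:
```python
from h import *
print(r.get_obs()['contact_force'],r.get_obs()['grip_width'])
plan([.4836,.2907,.11],90.3,5,claw=140)
```

```text
[-0.12596373  0.1961278  -2.40941134] 0.055563570009845714
now 4.95 [0.4834 0.2907 0.0099] yaw 89.81 d [ 0.0002 -0.      0.1001] rv [-0.002 -0.    -0.009]
[0.0, 0.0, -20.0, -0.0, -0.0, -0.002, 140]
[0.0, 0.0, -20.0, -0.0, -0.0, -0.002, 140]
[0.0, 0.0, -20.0, -0.0, -0.0, -0.002, 140]
[0.0, 0.0, -20.0, -0.0, -0.0, -0.002, 140]
[0.0, 0.0, -20.0, -0.0, -0.0, -0.002, 140]
```

Emit:
play_rows:
  increments:
    - [0, 0, -8, 0, 0, 0, 140]
    - [0, 0, -16, 0, 0, -0.002, 140]
    - [0, 0, -24, 0, 0, -0.002, 140]
    - [0, 0, -28, 0, 0, -0.002, 140]
    - [0, 0, -28, 0, 0, 0, 140]
  force: 60

```text
clock: 5.45
tcp_pos: [0.4807, 0.2889, 0.1169]
orientation: [-2.214, -2.224, 0.014]
contact_force: [0.7, 0.1, -2.2]
grip_width: 0.0553
```

Emit:
play_rows:
  increments:
    - [0, 0, -24, 0, 0, 0, 140]
    - [0, 0, -16, 0, 0, 0, 140]
    - [0, 0, -8, 0, 0, 0, 140]
    - [0, 0, 0, 0, 0, 0, 140]
    - [0, 0, 0, 0, 0, 0, 140]

```text
clock: 5.95
tcp_pos: [0.4821, 0.2906, 0.1756]
orientation: [-2.215, -2.228, -0.001]
contact_force: [-0.3, 0.0, -4.4]
grip_width: 0.0552
```

```bash
python3 - <<'E'
from h import *
save('wrist','w3.png'); save('scene','s3.png')
plan([.5315,.0045+.0,.17],90.6,10,claw=140)
E
python3 - <<'E'
from h import *
a=cv2.imread('pics/w3.png');b=cv2.imread('pics/s3.png')[80:300,200:480]
cv2.imwrite('pics/c3.png',np.vstack([cv2.resize(a[:260],(560,260)),cv2.resize(b,(430,338))[:, :560] if 0 else cv2.copyMakeBorder(cv2.resize(b,(420,330)),0,0,0,140,0)]))
E
```

```text
now 6.05 [0.4819 0.2906 0.175 ] yaw 90.35 d [ 0.0496 -0.2861 -0.005 ] rv [-0.001 -0.    -0.004]
[-28.6, 4.8, 0.5, -0.0, -0.0, -0.0, 140]
[-28.6, 4.8, 0.5, -0.0, -0.0, -0.0, 140]
[-28.6, 4.8, 0.5, -0.0, -0.0, -0.0, 140]
[-28.6, 4.7, 0.5, -0.0, -0.0, -0.0, 140]
[-28.6, 4.7, 0.5, -0.0, -0.0, -0.0, 140]
[-28.6, 4.7, 0.5, -0.0, -0.0, -0.0, 140]
[-28.7, 4.7, 0.5, -0.0, -0.0, -0.0, 140]
[-28.7, 4.7, 0.5, -0.0, -0.0, -0.0, 140]
[-28.7, 4.7, 0.5, -0.0, -0.0, -0.0, 140]
[-28.7, 4.7, 0.5, -0.0, -0.0, -0.0, 140]
```

View pics/c3.png

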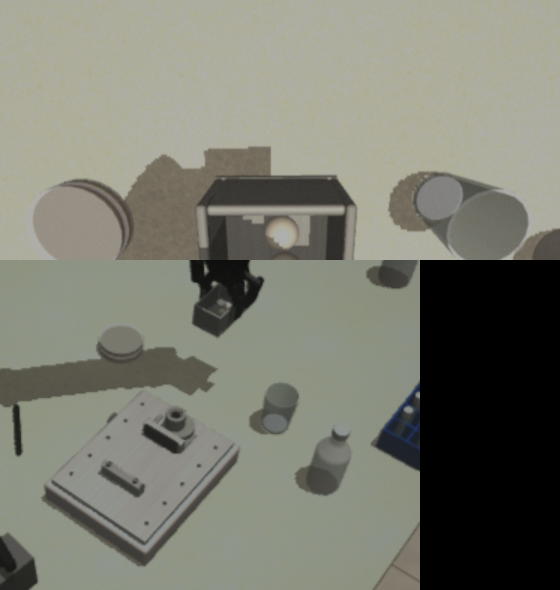

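Run:
```python
from h import *
for fn in ['w2.png','w1.png','top0.png','scene0.png','s3.png']:
    X=cloud(load(fn)).reshape(-1,3)
    def sel(x0,x1,y0,y1,z0,z1):
        m=(X[:,0]>x0)&(X[:,0]<x1)&(X[:,1]>y0)&(X[:,1]<y1)&(X[:,2]>z0)&(X[:,2]<z1); return X[m]
    print(fn)
    for n,b in dict(screw=(.48,.58,0.07,.14,.1,.112),rail=(.45,.62,-.1,0,.086,.1),jaw=(.45,.62,0.02,.078,.086,.1),jawall=(.50,.56,0.02,.078,.07,.1),railall=(.5,.56,-.1,0,.07,.1)).items():
        P=sel(*b)
        if len(P)>5: print(n,len(P),'x',np.percentile(P[:,0],[1,99]).round(4),'y',np.percentile(P[:,1],[1,99]).round(4),'mean',P.mean(0).round(4),cv2.minEnclosingCircle((P[:,:2]*1000).astype(np.float32)) if n=='screw' else '')
```

```text
w2.png
screw 1016 x [0.5138 0.5473] y [0.0852 0.1188] mean [0.5306 0.1027 0.1048] ((530.9299926757812, 101.53565216064453), 18.171161651611328)
jaw 653 x [0.4924 0.57  ] y [0.059  0.0769] mean [0.5345 0.0665 0.0871] 
jawall 868 x [0.5001 0.5597] y [0.0592 0.0773] mean [0.5272 0.0695 0.0843] 
w1.png
screw 924 x [0.5139 0.5475] y [0.0839 0.1172] mean [0.5306 0.101  0.1053] ((530.75390625, 100.68265533447266), 17.90119171142578)
rail 976 x [0.4936 0.5722] y [-0.0562 -0.0391] mean [ 0.5334 -0.0472  0.091 ] 
jaw 1058 x [0.4933 0.5694] y [0.0566 0.0762] mean [0.5316 0.0656 0.0875] 
jawall 1215 x [0.5007 0.5593] y [0.0567 0.0777] mean [0.5299 0.0672 0.0863] 
railall 1061 x [0.5002 0.5593] y [-0.056  -0.0385] mean [ 0.5301 -0.0448  0.0875] 
top0.png
screw 101 x [0.5156 0.5474] y [0.0877 0.1191] mean [0.5318 0.1032 0.105 ] ((532.1356201171875, 102.80546569824219), 17.75064468383789)
rail 149 x [0.4949 0.5736] y [-0.0536 -0.0365] mean [ 0.5338 -0.0459  0.0916] 
jaw 99 x [0.4951 0.5685] y [0.0607 0.0758] mean [0.5326 0.0673 0.0886] 
jawall 143 x [0.5012 0.5593] y [0.0588 0.076 ] mean [0.53   0.
[... 296 characters left out ...]
2 -0.0508  0.0924] 
jaw 136 x [0.4935 0.5687] y [0.0543 0.0759] mean [0.5315 0.0642 0.0885] 
jawall 208 x [0.5013 0.5594] y [0.0541 0.0768] mean [0.5303 0.0626 0.0844] 
railall 195 x [0.5014 0.5594] y [-0.0576 -0.0392] mean [ 0.5299 -0.0522  0.087 ] 
s3.png
screw 117 x [0.5145 0.5481] y [0.0824 0.116 ] mean [0.5314 0.0991 0.1055] ((529.9385375976562, 99.85224914550781), 19.29926300048828)
rail 163 x [0.4932 0.5734] y [-0.0578 -0.0402] mean [ 0.5337 -0.0511  0.0923] 
jaw 126 x [0.4938 0.5703] y [0.0541 0.0757] mean [0.5326 0.0641 0.0884] 
jawall 214 x [0.5008 0.559 ] y [0.0539 0.0771] mean [0.5304 0.0627 0.084 ] 
railall 193 x [0.5007 0.5589] y [-0.0576 -0.0395] mean [ 0.5293 -0.052   0.0869]
```

Emit:
play_rows:
  increments:
    - [-10, 2, 0, 0, 0, 0, 140]
    - [-20, 3, 0, 0, 0, 0, 140]
    - [-30, 5, 0, 0, 0, 0, 140]
    - [-35, 6, 0, 0, 0, 0, 140]
    - [-35, 6, 0, 0, 0, 0, 140]

```text
clock: 6.55
tcp_pos: [0.502, 0.1598, 0.1708]
orientation: [-2.197, -2.236, 0.008]
contact_force: [1.5, -0.0, -3.6]
grip_width: 0.0551
```

Emit:
play_rows:
  increments:
    - [-35, 6, 0, 0, 0, 0, 140]
    - [-35, 6, 0, 0, 0, 0, 140]
    - [-30, 5, 0, 0, 0, 0, 140]
    - [-20, 4, 0, 0, 0, 0, 140]
    - [-10, 2, 0, 0, 0, 0, 140]

```text
clock: 7.05
tcp_pos: [0.5248, 0.0147, 0.166]
orientation: [-2.205, -2.224, 0.023]
contact_force: [0.4, 0.3, -2.5]
grip_width: 0.0552
```

Run:
```python
from h import *
plan([.532,.0095,.17],90.4,3,claw=140)
```

```text
now 7.05 [0.5248 0.0147 0.166 ] yaw 90.5 d [ 0.0072 -0.0052  0.004 ] rv [-0.017  0.003  0.002]
[-1.8, 2.4, -1.4, -0.006, 0.001, 0.001, 140]
[-1.8, 2.4, -1.4, -0.006, 0.001, 0.001, 140]
[-1.8, 2.4, -1.4, -0.006, 0.001, 0.001, 140]
```

Emit:
play_rows:
  increments:
    - [-2, 3, 5, -0.006, 0, 0, 140]
    - [-2, 2, 10, -0.005, 0, 0, 140]
    - [-1, 2, 15, -0.003, 0, 0, 140]
    - [0, 0, 15, 0, 0, 0, 140]
    - [0, 0, 8, 0, 0, 0, 140]

```text
clock: 7.55
tcp_pos: [0.5313, 0.012, 0.1087]
orientation: [-2.208, -2.233, 0.004]
contact_force: [-0.3, -1.1, -3.2]
grip_width: 0.0552
```

Emit:
play_rows:
  increments:
    - [0, 0, 0, 0, 0, 0, 140]

```text
clock: 7.65
tcp_pos: [0.5301, 0.0132, 0.1071]
orientation: [-2.204, -2.234, 0.006]
contact_force: [-0.1, 0.0, -3.5]
grip_width: 0.0557
```

Run:
```python
from h import *
f=save('top','t4.png'); save('scene','s4.png')
save('wrist','w4.png')
plan([.532,.0095,.075],90.4,3,claw=140)
W=cloud(load('s4.png'));X=W.reshape(-1,3)
g=lambda fn,a,b,c,d,s:cv2.resize(cv2.imread('pics/'+fn)[a:b,c:d],None,fx=s,fy=s,interpolation=cv2.INTER_CUBIC)
cv2.imwrite('pics/c4.png',np.vstack([g('s4.png',140,290,220,370,3.6)[:, :540],]))
cv2.imwrite('pics/c4w.png',g('w4.png',0,420,0,560,1.2))
```

```text
now 7.8 [0.5314 0.0128 0.1089] yaw 90.73 d [ 0.0006 -0.0033 -0.0339] rv [-0.002  0.     0.006]
[-1.1, 0.2, 11.3, -0.001, 0.0, 0.002, 140]
[-1.1, 0.2, 11.3, -0.001, 0.0, 0.002, 140]
[-1.1, 0.2, 11.3, -0.001, 0.0, 0.002, 140]
```

View pics/c4.png

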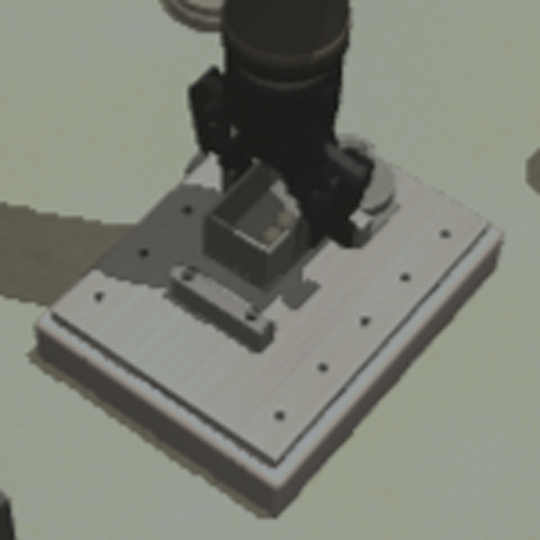

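View pics/c4w.png

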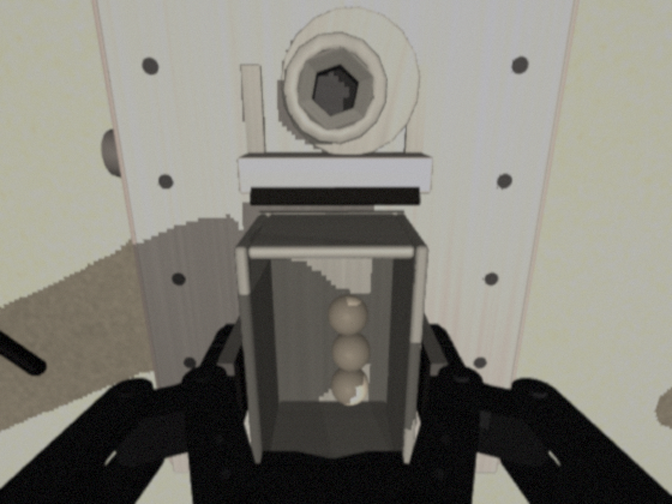

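Run:
```python
from h import *
f=load('w4.png');W=cloud(f)
# column u=280 px (336/1.2)
for v in range(110,225,3): print(v,W[v,290].round(4),f['color'][v,290].mean().round())
X=W.reshape(-1,3)
m=(abs(X[:,0]-.531)<.04)&(X[:,1]>.03)&(X[:,1]<.065)&(X[:,2]>.128)&(X[:,2]<.16)
P=X[m];print(len(P),np.percentile(P[:,0],[1,99]),np.percentile(P[:,1],[1,50,99]),np.median(P[:,2]))
print(r.get_obs()['tcp_pos'])
```

```text
110 [0.5356 0.0864 0.1059] 171.0
113 [0.5356 0.0852 0.1063] 154.0
116 [0.5357 0.0839 0.1051] 124.0
119 [0.5368 0.0807 0.0752] 164.0
122 [0.5368 0.0792 0.0763] 166.0
125 [0.5369 0.0776 0.0744] 167.0
128 [0.5369 0.0762 0.0756] 130.0
131 [0.5366 0.0758 0.0864] 133.0
134 [0.5366 0.0743 0.0863] 182.0
137 [0.5367 0.0728 0.086 ] 181.0
140 [0.5366 0.0715 0.0872] 180.0
143 [0.5367 0.07   0.0867] 181.0
146 [0.5367 0.0686 0.0868] 182.0
149 [0.5368 0.0669 0.0857] 183.0
152 [0.5368 0.0655 0.0862] 182.0
155 [0.5369 0.0642 0.0869] 139.0
158 [0.5369 0.0627 0.087 ] 23.0
161 [0.5369 0.0614 0.0882] 24.0
164 [0.5369 0.0599 0.0884] 25.0
167 [0.5369 0.0589 0.0906] 24.0
170 [0.537  0.0568 0.0876] 39.0
173 [0.5381 0.0496 0.0629] 106.0
176 [0.5365 0.057  0.1017] 77.0
179 [0.5363 0.0571 0.1075] 61.0
182 [0.5361 0.057  0.1124] 52.0
185 [0.5359 0.0571 0.1178] 58.0
188 [0.5358 0.0572 0.1229] 60.0
191 [0.5356 0.0572 0.1274] 58.0
194 [0.5355 0.057  0.1308] 59.0
197 [0.5354 0.0568 0.1339] 57.0
200 [0.5352 0.0569 0.138 ] 53.0
203 [0.5351 0.0569 0.1414] 57.0
206 [0.5351 0.0564 0.1432] 126.0
209 [0.535  0.0556 0.144 ] 171.0
212 [0.5351 0.054  0.1425] 150.0
215 [0.537  0.0379 0.1016] 139.0
218 [0.537  0.0368 0.1028] 148.0
221 [0.5371 0.0351 0.1023] 150.0
224 [0.5371 0.0336 0.1024] 149.0
5576 [0.50286849 0.55789862] [0.03061802 0.05494481 0.05752106] 0.142502623575075
[0.53138985 0.01284811 0.10890013]
```

Emit:
play_rows:
  increments:
    - [-4, 1, 2, 0, 0, 0.004, 140]
    - [0, 0, 8, 0, 0, 0, 140]
    - [0, 0, 8, 0, 0, 0, 140]
    - [0, 0, 5, 0, 0, 0, 140]
    - [0, 0, 0, 0, 0, 0, 140]

```text
clock: 8.3
tcp_pos: [0.534, 0.0083, 0.0857]
orientation: [2.212, 2.229, 0.001]
contact_force: [0.5, 0.1, -3.0]
grip_width: 0.0552
```

Run:
```python
from h import *
plan([.532,.0095,.075],90.4,3,claw=140)
```

```text
now 8.3 [0.534  0.0083 0.0857] yaw 90.44 d [-0.002   0.0012 -0.0107] rv [0.002 0.001 0.001]
[0.4, -0.7, 3.5, 0.001, 0.0, 0.0, 140]
[0.4, -0.7, 3.5, 0.001, 0.0, 0.0, 140]
[0.4, -0.7, 3.5, 0.001, 0.0, 0.0, 140]
```

Emit:
play_rows:
  increments:
    - [1, -1.5, 4, 0, 0, 0, 140]
    - [0, 0, 4, 0, 0, 0, 140]
    - [0, 0, 3, 0, 0, 0, 140]
    - [0, 0, 2, 0, 0, 0, 140]

```text
clock: 8.7
tcp_pos: [0.5325, 0.0095, 0.0719]
orientation: [2.212, 2.229, 0.001]
contact_force: [-8.8, -1.0, 28.8]
grip_width: 0.0555
```

Run:
```python
from h import *
plan([.532,.0095,.0725],90.4,3,claw=140)
```

```text
now 8.7 [0.5325 0.0095 0.0719] yaw 90.44 d [-0.0005 -0.      0.0006] rv [0.002 0.001 0.001]
[-0.0, -0.2, -0.2, 0.001, 0.0, 0.0, 140]
[-0.0, -0.2, -0.2, 0.001, 0.0, 0.0, 140]
[-0.0, -0.2, -0.2, 0.001, 0.0, 0.0, 140]
```

Emit:
play_rows:
  increments:
    - [0, 0, 0, 0, 0, 0, 140]
    - [0, 0, 0, 0, 0, 0, 60]
    - [0, 0, 0, 0, 0, 0, 0]
    - [0, 0, 0, 0, 0, 0, 0]
    - [0, 0, -10, 0, 0, 0, 0]

```text
clock: 9.2
tcp_pos: [0.5332, 0.0099, 0.0825]
orientation: [2.211, 2.229, 0.002]
contact_force: [-0.3, 0.1, -1.0]
grip_width: 0.0855
```

Emit:
play_rows:
  increments:
    - [0, 0, -20, 0, 0, 0, 0]
    - [0, 0, -40, 0, 0, 0, 0]
    - [0, 0, -40, 0, 0, 0, 0]
    - [-10, 0, -40, 0, 0, 0, 0]
    - [0, 0, 0, 0, 0, 0, 0]

```text
clock: 9.7
tcp_pos: [0.5336, 0.0009, 0.2317]
orientation: [2.208, 2.23, 0.006]
contact_force: [-0.1, 1.0, -0.2]
grip_width: 0.085
```

Run:
```python
from h import *
f=save('wrist','w5.png')
X=cloud(f).reshape(-1,3)
m=(abs(X[:,0]-.531)<.06)&(X[:,1]>-.08)&(X[:,1]<.057)&(X[:,2]>.1)&(X[:,2]<.116)
P=X[m];print(len(P),cv2.minAreaRect((P[:,:2]*1000).astype(np.float32)),np.median(P[:,2]))
print(r.get_obs())
```

```text
1832 ((532.5360717773438, 9.007762908935547), (56.13558578491211, 89.44390106201172), 0.6996133923530579) 0.10675093491766896
{'clock': 9.75, 'joints': array([ 0.42406668,  0.31186284, -0.65496631,  1.86489314,  0.21864216,
        1.03503812, -0.30876727]), 'qvel': array([-0.02021709,  0.04601795,  0.00747774,  0.06087697,  0.01378841,
       -0.02758836, -0.0204092 ]), 'tau': array([ 1.01365283e+00, -4.34141886e+01, -4.37790290e+00, -2.72792011e+01,
        4.04058304e-02,  2.11024163e-01,  1.54464575e-01]), 'tcp_pos': array([0.53217926, 0.00145347, 0.22944426]), 'orientation': array([2.20868142, 2.23307665, 0.0029037 ]), 'contact_force': array([ 0.20018607, -0.18572833,  0.80712661]), 'moment': array([ 0.04820115, -0.03264229,  0.02656225]), 'grip_width': 0.08564703572745248}
```

View pics/w5.png

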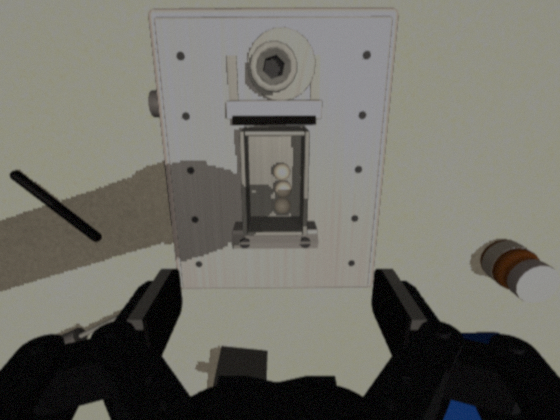

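Run:
```python
from h import *
f=load('w4.png'); c=f['color'][45:110,245:315]
a=np.clip(cv2.resize(c,None,fx=9,fy=9,interpolation=cv2.INTER_CUBIC).astype(float)*1.2,0,255).astype(np.uint8)
cv2.imwrite('pics/hex.png',a[:600])
```

```text
(no output)
```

View pics/hex.png

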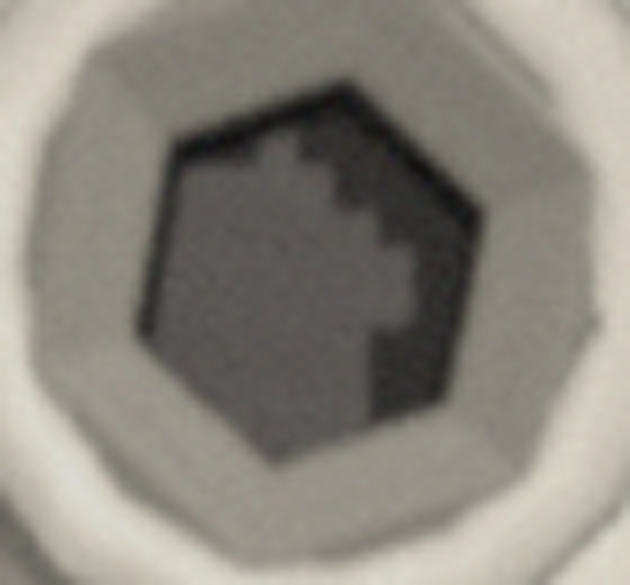

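Run:
```python
from h import *
f=load('w4.png');K=f['K'];T=f['T']
v=np.array([(345,82),(480,215),(445,400),(275,465),(140,335),(175,150)])/9.+[245-.5+.056,45-.5+.056]
P=[]
for u,w in v:
    d=T[:3,:3]@np.array([(u-K[0,2])/K[0,0],-(w-K[1,2])/K[1,1],-1]); s=(.102-T[2,3])/d[2]; P.append((T[:3,3]+s*d)[:2])
P=np.array(P); c=P.mean(0); print('centre',c, 'R',np.linalg.norm(P-c,axis=1)*1000)
a=np.degrees(np.arctan2(*(P-c).T[::-1])); z=np.exp(1j*np.radians(a*6)).mean(); va=np.degrees(np.angle(z))/6
print('vertex angle mod60',va,abs(z),'flat-normal mod60',(va+30)%60)
```

```text
centre [0.53074992 0.10016876] R [8.41399085 8.27626532 8.36236309 8.49159924 8.33963048 8.23498097]
vertex angle mod60 19.635659861648566 0.9984897300199432 flat-normal mod60 49.63565986164856
```

Run:
```python
from h import *
plan([.489,-.287,.24],160.5,10,claw=60)
```

```text
now 9.75 [0.5322 0.0015 0.2294] yaw 90.63 d [-0.0432 -0.2885  0.0106] rv [ 0.002  0.    -1.219]
[-28.8, -4.6, -1.1, 0.0, 0.0, -0.122, 60]
[-28.0, -8.1, -1.1, 0.0, 0.0, -0.122, 60]
[-26.8, -11.4, -1.1, 0.0, 0.0, -0.122, 60]
[-25.2, -14.6, -1.1, 0.0, 0.0, -0.122, 60]
[-23.3, -17.6, -1.1, 0.0, 0.0, -0.122, 60]
[-21.0, -20.3, -1.1, 0.0, 0.0, -0.122, 60]
[-18.3, -22.7, -1.1, 0.0, 0.0, -0.122, 60]
[-15.4, -24.7, -1.1, 0.0, 0.0, -0.122, 60]
[-12.3, -26.4, -1.1, 0.0, 0.0, -0.122, 60]
[-9.0, -27.7, -1.1, 0.0, 0.0, -0.122, 60]
```

Emit:
play_rows:
  increments:
    - [-29, -5, -1, 0, 0, -0.122, 60]
    - [-28, -8, -1, 0, 0, -0.122, 60]
    - [-27, -11, -1, 0, 0, -0.122, 60]
    - [-25, -15, -1, 0, 0, -0.122, 60]
    - [-23, -18, -1, 0, 0, -0.122, 60]

```text
clock: 10.25
tcp_pos: [0.5093, -0.1404, 0.2329]
orientation: [-1.388, -2.817, -0.005]
contact_force: [0.6, 0.1, 0.3]
grip_width: 0.0649
```

Emit:
play_rows:
  increments:
    - [-21, -20, -1, 0, 0, -0.122, 60]
    - [-18, -23, -1, 0, 0, -0.122, 60]
    - [-15, -25, -1, 0, 0, -0.122, 60]
    - [-12, -26, -1, 0, 0, -0.122, 60]
    - [-9, -28, -1, 0, 0, -0.122, 60]

```text
clock: 10.75
tcp_pos: [0.4892, -0.2886, 0.2333]
orientation: [-0.432, -3.104, -0.01]
contact_force: [0.9, 0.2, 0.1]
grip_width: 0.0653
```

Emit:
play_rows:
  increments:
    - [0, 0, 0, 0, 0, 0, 60]
    - [0, 0, 0, 0, 0, 0, 60]

```text
clock: 10.95
tcp_pos: [0.4868, -0.293, 0.231]
orientation: [-0.439, -3.1, -0.011]
contact_force: [0.9, 0.3, -0.1]
grip_width: 0.0656
```

Run:
```python
from h import *
f=save('wrist','w6.png')
X=cloud(f).reshape(-1,3)
for b in [(.4,.6,-.33,-.22,.118,.15),(.4,.6,-.43,-.33,.118,.15),(.4,.6,-.45,-.22,.074,.086)]:
    m=(X[:,0]>b[0])&(X[:,0]<b[1])&(X[:,1]>b[2])&(X[:,1]<b[3])&(X[:,2]>b[4])&(X[:,2]<b[5]); P=X[m]
    if len(P)>4:print(len(P),cv2.minAreaRect((P[:,:2]*1000).astype(np.float32)),np.median(P[:,2]))
plan([.489,-.287,.20],160.5,3)
```

```text
2080 ((487.4311828613281, -288.1984558105469), (16.00729751586914, 83.33265686035156), 70.41880798339844) 0.1269710199724772
1293 ((476.5388488769531, -377.2253723144531), (14.4135103225708, 54.85844039916992), 71.56654357910156) 0.1267385572313578
9220 ((482.6320495605469, -333.2828063964844), (164.42919921875, 64.7328872680664), 83.13715362548828) 0.0802184075485235
now 11.0 [ 0.4866 -0.2934  0.2309] yaw 163.85 d [ 0.0024  0.0064 -0.0309] rv [ 0.004 -0.012  0.059]
[-0.3, 2.2, 10.3, 0.001, -0.004, 0.02, 0]
[-0.2, 2.3, 10.3, 0.001, -0.004, 0.02, 0]
[-0.1, 2.3, 10.3, 0.001, -0.004, 0.02, 0]
```

View pics/w6.png

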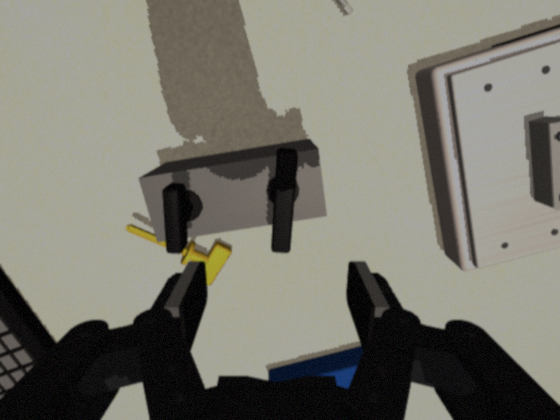

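Emit:
play_rows:
  increments:
    - [0, 5, 10, 0.004, -0.012, 0.06, 60]
    - [0, 0, 30, 0, 0, 0, 60]
    - [0, 0, 20, 0, 0, 0, 60]
    - [0, 0, 5, 0, 0, 0, 60]
    - [0, 0, 0, 0, 0, 0, 60]

```text
clock: 11.5
tcp_pos: [0.4894, -0.2819, 0.1643]
orientation: [0.532, 3.096, 0.002]
contact_force: [0.6, -0.5, 0.8]
grip_width: 0.0655
```

Run:
```python
from h import *
plan([.4874,-.2882,.098],160.4,4)
```

```text
now 11.5 [ 0.4894 -0.2819  0.1643] yaw 160.51 d [-0.002  -0.0063 -0.0663] rv [0.001 0.    0.002]
[-0.1, -1.7, 16.6, 0.0, 0.0, 0.0, 0]
[-0.1, -1.7, 16.6, 0.0, 0.0, 0.0, 0]
[-0.1, -1.7, 16.6, 0.0, 0.0, 0.0, 0]
[-0.1, -1.7, 16.6, 0.0, 0.0, 0.0, 0]
```

Emit:
play_rows:
  increments:
    - [0, -6, 8, 0, 0, 0, 60]
    - [0, 0, 8, 0, 0, 0, 60]
    - [0, 0, 0, 0, 0, 0, 60]

```text
clock: 11.8
tcp_pos: [0.4887, -0.2875, 0.1493]
orientation: [0.53, 3.093, 0.0]
contact_force: [-0.2, 0.1, 0.8]
grip_width: 0.0654
```

Run:
```python
from h import *
plan([.4874,-.2882,.098],160.4,4)
```

```text
now 11.8 [ 0.4887 -0.2875  0.1493] yaw 160.56 d [-0.0013 -0.0007 -0.0513] rv [0.001 0.003 0.003]
[0.3, -0.3, 12.8, 0.0, 0.001, 0.001, 0]
[0.3, -0.3, 12.8, 0.0, 0.001, 0.001, 0]
[0.3, -0.3, 12.8, 0.0, 0.001, 0.001, 0]
[0.3, -0.3, 12.8, 0.0, 0.001, 0.001, 0]
```

Emit:
play_rows:
  increments:
    - [1, -1, 15, 0, 0.003, 0.002, 60]
    - [0, 0, 18, 0, 0, 0, 60]
    - [0, 0, 15, 0, 0, 0, 60]
    - [0, 0, 0, 0, 0, 0, 60]

```text
clock: 12.2
tcp_pos: [0.4877, -0.2891, 0.0985]
orientation: [0.536, 3.094, -0.0]
contact_force: [-0.8, -0.8, -0.2]
grip_width: 0.0651
```

Run:
```python
from h import *
plan([.4874,-.2882,.098],160.4,2)
```

```text
now 12.2 [ 0.4877 -0.2891  0.0985] yaw 160.33 d [-0.0003  0.0009 -0.0005] rv [ 0.     0.002 -0.001]
[0.3, 0.4, 0.3, 0.0, 0.001, -0.001, 0]
[0.3, 0.4, 0.3, 0.0, 0.001, -0.001, 0]
```

Emit:
play_rows:
  increments:
    - [0, 0.5, 0, 0, 0, 0, 150]
    - [0, 0, 0, 0, 0, 0, 200]
    - [0, 0, 0, 0, 0, 0, 240]
    - [0, 0, 0, 0, 0, 0, 240]
    - [0, 0, 0, 0, 0, 0, 240]
  force: 80

```text
clock: 12.7
tcp_pos: [0.4886, -0.2886, 0.0994]
orientation: [0.536, 3.093, -0.001]
contact_force: [0.7, 0.7, -1.4]
grip_width: 0.0148
```

Run:
```python
from h import *
plan([.4874,-.2882,.22],160.4,5,claw=240)
```

```text
now 12.7 [ 0.4886 -0.2886  0.0994] yaw 160.34 d [-0.0012  0.0004  0.1206] rv [ 0.     0.003 -0.001]
[0.2, -0.0, -24.1, 0.0, 0.001, -0.0, 240]
[0.2, -0.0, -24.1, 0.0, 0.001, -0.0, 240]
[0.2, -0.0, -24.1, 0.0, 0.001, -0.0, 240]
[0.2, -0.0, -24.1, 0.0, 0.001, -0.0, 240]
[0.2, -0.0, -24.1, 0.0, 0.001, -0.0, 240]
```

Emit:
play_rows:
  increments:
    - [0, 0, -15, 0, 0, 0, 240]
    - [0, 0, -30, 0, 0, 0, 240]
    - [0, 0, -40, 0, 0, 0, 240]
    - [0, 0, -40, 0, 0, 0, 240]
    - [0, 0, -25, 0, 0, 0, 240]

```text
clock: 13.2
tcp_pos: [0.4863, -0.2872, 0.2545]
orientation: [-0.533, -3.094, -0.005]
contact_force: [0.5, 0.2, -2.7]
grip_width: 0.0149
```

Emit:
play_rows:
  increments:
    - [0, 0, -10, 0, 0, 0, 240]
    - [0, 0, 0, 0, 0, 0, 240]

```text
clock: 13.4
tcp_pos: [0.4881, -0.2876, 0.2702]
orientation: [0.532, 3.091, -0.001]
contact_force: [-0.2, -0.3, -2.5]
grip_width: 0.0149
```

Run:
```python
from h import *
f=save('wrist','w7.png');save('scene','s7.png')
o=r.get_obs();print(o['contact_force'],o['grip_width'])
plan([.531,.101,.25],169.6,10,claw=240)
```

```text
[-0.48537437 -1.50090007 -2.54415841] 0.014717232646694459
now 13.5 [ 0.4871 -0.2873  0.2679] yaw 160.46 d [ 0.0439  0.3883 -0.0179] rv [ 0.001  0.002 -0.159]
[8.9, 38.1, 1.8, 0.0, 0.0, -0.016, 240]
[8.2, 38.2, 1.8, 0.0, 0.0, -0.016, 240]
[7.6, 38.3, 1.8, 0.0, 0.0, -0.016, 240]
[7.0, 38.4, 1.8, 0.0, 0.0, -0.016, 240]
[6.4, 38.5, 1.8, 0.0, 0.0, -0.016, 240]
[5.8, 38.6, 1.8, 0.0, 0.0, -0.016, 240]
[5.2, 38.7, 1.8, 0.0, 0.0, -0.016, 240]
[4.6, 38.8, 1.8, 0.0, 0.0, -0.016, 240]
[3.9, 38.9, 1.8, 0.0, 0.0, -0.016, 240]
[3.3, 38.9, 1.8, 0.0, 0.0, -0.016, 240]
```

View pics/w7.png

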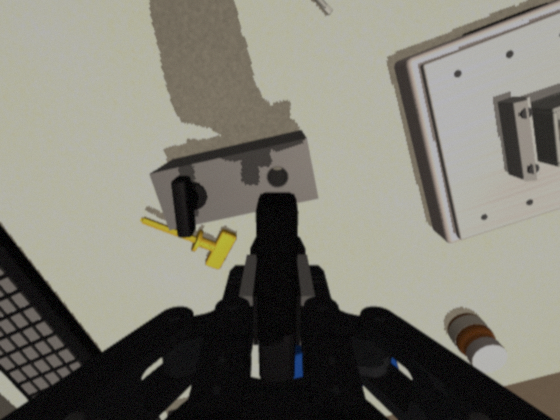

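View pics/s7.png

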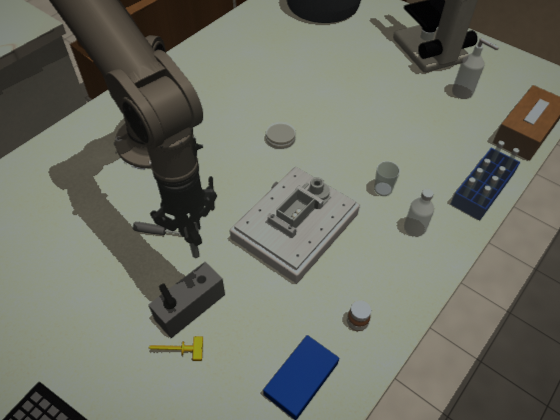

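```bash
cat >> h.py <<'E'
def pix(f,u,v,z):
    K=f['K'];T=f['T'];d=T[:3,:3]@np.array([(u-K[0,2])/K[0,0],-(v-K[1,2])/K[1,1],-1]); s=(z-T[2,3])/d[2]; return T[:3,3]+s*d
E
python3 - <<'E'
from h import *
f=load('w7.png'); 
print('hole',pix(f,276.5,176.5,.08))
X=cloud(f).reshape(-1,3); 
p=np.array([.4871,-.2873,.2679]); Rt=Rdown(160.46)
Q=(X-p)@Rt
m=(abs(Q[:,1])<.02)&(Q[:,0]>.01)&(Q[:,0]<.06)&(Q[:,2]>-.05)&(Q[:,2]<.02)
P=Q[m]; print(len(P)); 
for a in np.arange(.02,.05,.004):
    s=P[(P[:,0]>a)&(P[:,0]<a+.004)]
    if len(s): print(a.round(3),len(s),s[:,1].min().round(4),s[:,1].max().round(4),np.median(s[:,2]).round(4))
print(np.percentile(P[:,0],[95,98,99,99.8]))
E
```

```text
hole [ 0.4880855  -0.28895262  0.08      ]
4640
0.02 395 -0.0094 0.0065 -0.0303
0.024 390 -0.0094 0.0065 -0.0303
0.028 411 -0.0094 0.0064 -0.0304
0.032 422 -0.0092 0.0063 -0.0303
0.036 481 -0.0093 0.0067 -0.0301
0.04 611 -0.0087 0.0058 -0.0235
[0.04120071 0.04139234 0.04148074 0.04162615]
```

Run:
```python
from h import *
for fn in ['w5.png','w4.png']:
    f=load(fn);X=cloud(f).reshape(-1,3)
    m=(abs(X[:,0]-.531)<.03)&(abs(X[:,1]-.101)<.03)&(X[:,2]>.102)&(X[:,2]<.11);P=X[m]
    print(fn,cv2.minEnclosingCircle((P[:,:2]*1000).astype(np.float32)),cv2.fitEllipse(cv2.convexHull((P[:,:2]*1000).astype(np.float32))))
```

```text
w5.png ((530.715576171875, 100.67249298095703), 17.887258529663086) ((530.7501220703125, 100.64276885986328), (35.03833770751953, 35.28527069091797), 155.21456909179688)
w4.png ((530.7960205078125, 100.51469421386719), 18.03837013244629) ((530.758056640625, 100.5147933959961), (35.463218688964844, 35.64431381225586), 154.95457458496094)
```

Emit:
play_rows:
  increments:
    - [6, 25, 2, 0, 0, -0.016, 240]
    - [8, 38, 2, 0, 0, -0.016, 240]
    - [8, 42, 2, 0, 0, -0.016, 240]
    - [7, 42, 2, 0, 0, -0.016, 240]
    - [7, 42, 2, 0, 0, -0.016, 240]

```text
clock: 14.0
tcp_pos: [0.5044, -0.0956, 0.2484]
orientation: [-0.422, -3.1, -0.005]
contact_force: [0.8, 0.4, -2.3]
grip_width: 0.0146
```

Emit:
play_rows:
  increments:
    - [6, 42, 2, 0, 0, -0.016, 240]
    - [6, 42, 2, 0, 0, -0.016, 240]
    - [5, 42, 2, 0, 0, -0.016, 240]
    - [4, 38, 2, 0, 0, -0.016, 240]
    - [3, 20, 2, 0, 0, -0.016, 240]

```text
clock: 14.5
tcp_pos: [0.5171, 0.1026, 0.2305]
orientation: [-0.276, -3.102, -0.009]
contact_force: [0.7, -0.7, -2.1]
grip_width: 0.0149
```

Emit:
play_rows:
  increments:
    - [0, 0, 0, 0, 0, 0, 240]

```text
clock: 14.6
tcp_pos: [0.515, 0.107, 0.2289]
orientation: [-0.264, -3.1, -0.011]
contact_force: [0.1, 0.4, -2.5]
grip_width: 0.0146
```

Run:
```python
from h import *
plan([.531,.101,.215],169.6,2,claw=240)
```

```text
now 14.6 [0.515  0.107  0.2289] yaw 170.25 d [ 0.016  -0.006  -0.0139] rv [ 0.004 -0.031  0.011]
[-8.6, -1.7, 6.7, 0.002, -0.016, 0.006, 240]
[-8.5, -1.6, 6.8, 0.002, -0.016, 0.006, 240]
```

Emit:
play_rows:
  increments:
    - [-16, -4, 8, 0.004, -0.03, 0.011, 240]
    - [0, 0, 8, 0, 0, 0, 240]
    - [0, 0, 0, 0, 0, 0, 240]

```text
clock: 14.9
tcp_pos: [0.5263, 0.1005, 0.2079]
orientation: [-0.279, -3.121, 0.002]
contact_force: [-0.6, -0.5, -1.5]
grip_width: 0.0147
```

Run:
```python
from h import *
plan([.5303,.1006,.205],169.6,1,claw=240)
```

```text
now 14.9 [0.5263 0.1005 0.2079] yaw 169.79 d [ 0.004   0.0001 -0.0029] rv [-0.002 -0.008  0.003]
[-3.9, 0.8, 2.9, -0.002, -0.008, 0.003, 240]
```

Emit:
play_rows:
  increments:
    - [-4, 1, 2, -0.002, -0.008, 0.003, 240]
    - [0, 0, 0, 0, 0, 0, 240]

```text
clock: 15.1
tcp_pos: [0.5296, 0.0995, 0.2048]
orientation: [-0.287, -3.126, 0.001]
contact_force: [-0.3, 0.1, -2.5]
grip_width: 0.0145
```

Run:
```python
from h import *
f=save('wrist','w8.png');save('scene','s8.png');save('top','t8.png')
plan([.5303,.1006,.205],169.6,1,claw=240)
g=lambda fn,a,b,c,d,s:cv2.resize(cv2.imread('pics/'+fn)[a:b,c:d],None,fx=s,fy=s,interpolation=cv2.INTER_CUBIC)
cv2.imwrite('pics/c8.png',g('s8.png',110,250,230,420,4))
```

```text
now 15.25 [0.5298 0.0999 0.2055] yaw 169.55 d [ 0.0005  0.0007 -0.0005] rv [-0.001 -0.002 -0.001]
[-0.4, 0.7, 0.5, -0.001, -0.002, -0.001, 240]
```

View pics/c8.png

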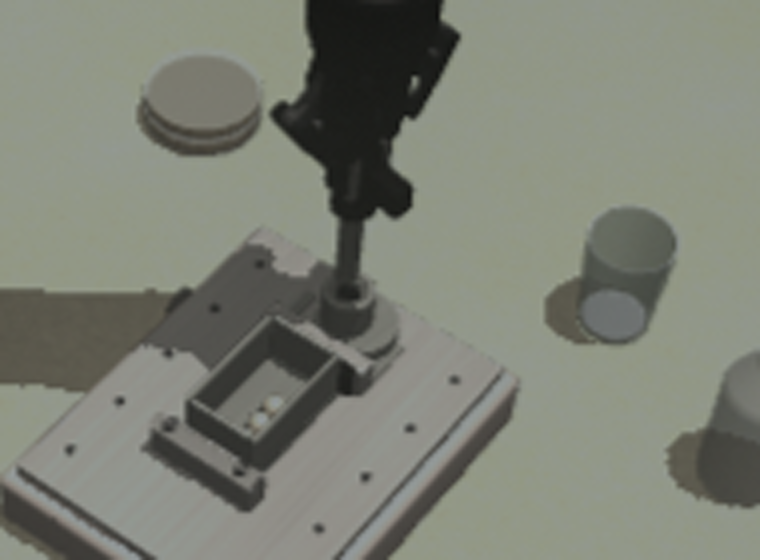

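View pics/w8.png

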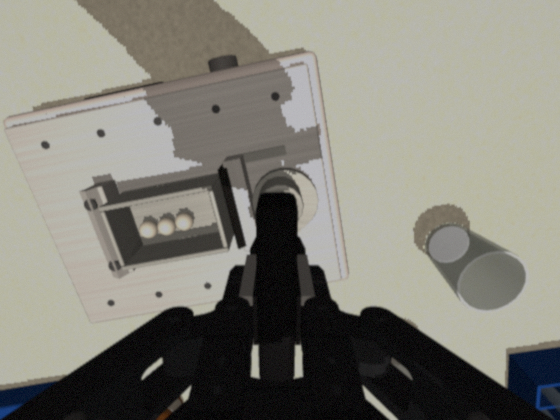

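Emit:
play_rows:
  increments:
    - [0, 0.5, 4, 0, -0.002, 0, 240]
    - [0, 0, 4, 0, 0, 0, 240]
    - [0, 0, 3, 0, 0, 0, 240]

```text
clock: 15.55
tcp_pos: [0.5304, 0.1005, 0.1948]
orientation: [0.287, 3.126, -0.001]
contact_force: [-0.8, -0.4, -2.0]
grip_width: 0.0146
```

Run:
```python
from h import *
plan([.5303,.1006,.1774],169.6,1,claw=240);print(r.get_obs()['moment'])
```

```text
now 15.55 [0.5304 0.1005 0.1948] yaw 169.52 d [-0.0001  0.0001 -0.0174] rv [-0.     0.002 -0.001]
[0.2, 0.1, 17.4, -0.0, 0.002, -0.001, 240]
[-0.00134977 -0.01804863 -0.02727507]
```

Emit:
play_rows:
  increments:
    - [0, 0, 3, 0, 0.001, 0, 240]
    - [0, 0, 3, 0, 0, 0, 240]
    - [0, 0, 3, 0, 0, 0, 240]

```text
clock: 15.85
tcp_pos: [0.5308, 0.1006, 0.1851]
orientation: [0.287, 3.127, -0.0]
contact_force: [0.3, -0.0, -2.2]
grip_width: 0.0151
```

Run:
```python
from h import *
plan([.5303,.1006,.1774],169.6,1,claw=240);print(r.get_obs()['moment'])
```

```text
now 15.85 [0.5308 0.1006 0.1851] yaw 169.53 d [-0.0005  0.     -0.0077] rv [ 0.     0.002 -0.001]
[0.5, -0.1, 7.7, 0.0, 0.002, -0.001, 240]
[-0.05460598 -0.07052402 -0.01750364]
```

Emit:
play_rows:
  increments:
    - [0, 0, 3, 0, 0, 0, 240]
    - [0, 0, 3, 0, 0, 0, 240]
    - [0, 0, 2, 0, 0, 0, 240]

```text
clock: 16.15
tcp_pos: [0.5312, 0.1008, 0.1767]
orientation: [0.287, 3.126, 0.0]
contact_force: [-1.5, -1.2, 15.7]
grip_width: 0.0146
```

Run:
```python
from h import *
plan([.5303,.1006,.1774],169.6,1,claw=240);print(r.get_obs()['moment'])
```

```text
now 16.15 [0.5312 0.1008 0.1767] yaw 169.52 d [-0.0009 -0.0002  0.0007] rv [ 0.     0.002 -0.001]
[0.8, -0.3, -0.7, 0.0, 0.002, -0.001, 240]
[-0.422347    0.59766474 -0.02038098]
```

Emit:
play_rows:
  increments:
    - [0, 0, 0.3, 0, 0, 0.08, 240]
    - [0, 0, 0.3, 0, 0, 0.1, 240]
    - [0, 0, 0.3, 0, 0, 0.1, 240]
    - [0, 0, 0.3, 0, 0, 0.1, 240]
  force: 100

```text
clock: 16.55
tcp_pos: [0.5311, 0.1008, 0.177]
orientation: [0.891, 3.01, -0.002]
contact_force: [-1.5, 0.1, 1.3]
grip_width: 0.0143
```

Run:
```python
from h import *
plan([.5310,.1008,.1767],90,8,claw=240);print(r.get_obs()['moment'])
```

```text
now 16.55 [0.5311 0.1008 0.177 ] yaw 147.02 d [-0.0001  0.     -0.0003] rv [0.001 0.002 0.995]
[0.0, -0.0, 0.0, 0.0, 0.0, 0.124, 240]
[0.0, -0.0, 0.0, 0.0, 0.0, 0.124, 240]
[0.0, -0.0, 0.0, 0.0, 0.0, 0.124, 240]
[0.0, -0.0, 0.0, 0.0, 0.0, 0.124, 240]
[0.0, -0.0, 0.0, 0.0, 0.0, 0.124, 240]
[0.0, -0.0, 0.0, 0.0, 0.0, 0.124, 240]
[0.0, -0.0, 0.0, 0.0, 0.0, 0.124, 240]
[0.0, -0.0, 0.0, 0.0, 0.0, 0.124, 240]
[-0.14816544  0.37969135  0.07540962]
```

Emit:
play_rows:
  increments:
    - [0, 0, 0.5, 0, 0, 0.12, 240]
    - [0, 0, 0.3, 0, 0, 0.12, 240]
    - [0, 0, 0.3, 0, 0, 0.12, 240]
    - [0, 0, 0.3, 0, 0, 0.12, 240]

```text
clock: 16.95
tcp_pos: [0.5304, 0.1011, 0.177]
orientation: [1.606, 2.697, -0.004]
contact_force: [-1.0, -0.9, 1.3]
grip_width: 0.0143
```

Run:
```python
from h import *
plan([.5310,.1008,.1765],90,8,claw=240);print(r.get_obs()['moment'])
```

```text
now 16.95 [0.5304 0.1011 0.177 ] yaw 118.45 d [ 0.0006 -0.0003 -0.0005] rv [0.    0.003 0.496]
[-0.1, 0.1, 0.1, 0.0, 0.0, 0.062, 240]
[-0.1, 0.1, 0.1, 0.0, 0.0, 0.062, 240]
[-0.1, 0.1, 0.1, 0.0, 0.0, 0.062, 240]
[-0.1, 0.1, 0.1, 0.0, 0.0, 0.062, 240]
[-0.1, 0.1, 0.1, 0.0, 0.0, 0.062, 240]
[-0.0, 0.1, 0.1, 0.0, 0.0, 0.062, 240]
[-0.0, 0.1, 0.1, 0.0, 0.0, 0.062, 240]
[-0.0, 0.1, 0.1, 0.0, 0.0, 0.062, 240]
[-0.15154298  0.34871312  0.08346653]
```

Emit:
play_rows:
  increments:
    - [0, 0, 0.5, 0, 0, 0.08, 240]
    - [0, 0, 0.3, 0, 0, 0.08, 240]
    - [0, 0, 0.3, 0, 0, 0.06, 240]

```text
clock: 17.25
tcp_pos: [0.5301, 0.1013, 0.177]
orientation: [1.905, 2.494, -0.005]
contact_force: [-1.2, -0.9, 0.0]
grip_width: 0.0147
```

Run:
```python
from h import *
plan([.5310,.1008,.1765],90,8,claw=240);print(r.get_obs()['moment'])
```

```text
now 17.25 [0.5301 0.1013 0.177 ] yaw 105.25 d [ 0.0009 -0.0005 -0.0005] rv [0.    0.005 0.266]
[-0.1, 0.1, 0.1, 0.0, 0.001, 0.033, 240]
[-0.1, 0.1, 0.1, 0.0, 0.001, 0.033, 240]
[-0.1, 0.1, 0.1, 0.0, 0.001, 0.033, 240]
[-0.1, 0.1, 0.1, 0.0, 0.001, 0.033, 240]
[-0.1, 0.1, 0.1, 0.0, 0.001, 0.033, 240]
[-0.1, 0.1, 0.1, 0.0, 0.001, 0.033, 240]
[-0.1, 0.1, 0.1, 0.0, 0.001, 0.033, 240]
[-0.1, 0.1, 0.1, 0.0, 0.001, 0.033, 240]
[-0.15073583  0.25306665  0.08234813]
```

Emit:
play_rows:
  increments:
    - [0, 0, 0.5, 0, 0.003, 0.06, 240]
    - [0, 0, 0.3, 0, 0, 0.06, 240]

```text
clock: 17.45
tcp_pos: [0.53, 0.1013, 0.177]
orientation: [2.057, 2.372, -0.003]
contact_force: [-1.1, -1.0, 0.8]
grip_width: 0.0143
```

Run:
```python
from h import *
plan([.5310,.1008,.1765],90,1,claw=240);print(r.get_obs()['moment'])
```

```text
now 17.45 [0.53   0.1013 0.177 ] yaw 98.12 d [ 0.001  -0.0005 -0.0005] rv [0.    0.003 0.142]
[-0.7, 0.9, 0.5, 0.0, 0.003, 0.142, 240]
[-0.1683154   0.27318039  0.07243689]
```

Emit:
play_rows:
  increments:
    - [-0.5, 0, 0.5, 0, 0.003, 0.05, 240]
    - [0, 0, 0.3, 0, 0, 0.05, 240]

```text
clock: 17.65
tcp_pos: [0.5299, 0.1012, 0.177]
orientation: [-2.179, -2.263, 0.0]
contact_force: [-0.4, -0.6, 1.0]
grip_width: 0.0143
```

Run:
```python
from h import *
plan([.5310,.1008,.1765],90,1,claw=240);print(r.get_obs()['moment'])
```

```text
now 17.65 [0.5299 0.1012 0.177 ] yaw 92.18 d [ 0.0011 -0.0004 -0.0005] rv [-0.     0.     0.038]
[-0.4, 1.1, 0.5, -0.0, 0.0, 0.038, 240]
[-0.16576412  0.25974837  0.10752728]
```

Emit:
play_rows:
  increments:
    - [0, 0.5, 0.5, 0, 0, 0.05, 240]
    - [0, 0, 0.3, 0, 0, 0.05, 240]

```text
clock: 17.85
tcp_pos: [0.5299, 0.1015, 0.1769]
orientation: [2.292, 2.148, -0.002]
contact_force: [-1.2, -0.9, 1.1]
grip_width: 0.0144
```

Run:
```python
from h import *
plan([.5310,.1008,.1765],90,1,claw=240);print(r.get_obs()['moment'])
```

```text
now 17.85 [0.5299 0.1015 0.1769] yaw 86.28 d [ 0.0011 -0.0007 -0.0004] rv [-0.001  0.001 -0.065]
[-0.6, 1.1, 0.4, -0.001, 0.001, -0.065, 240]
[-0.20683661  0.31211577  0.18232965]
```

Emit:
play_rows:
  increments:
    - [0, 0.5, 0.5, 0, 0, 0.05, 240]
    - [0, 0, 0.3, 0, 0, 0.05, 240]

```text
clock: 18.05
tcp_pos: [0.5299, 0.1017, 0.1769]
orientation: [2.398, 2.028, -0.004]
contact_force: [-0.6, -1.3, 2.0]
grip_width: 0.0146
```

Run:
```python
from h import *
plan([.5310,.1008,.1765],90,1,claw=240);print(r.get_obs()['moment'])
```

```text
now 18.05 [0.5299 0.1017 0.1769] yaw 80.43 d [ 0.0011 -0.0009 -0.0004] rv [-0.001  0.002 -0.167]
[-0.7, 1.2, 0.4, -0.001, 0.002, -0.167, 240]
[-0.28964113  0.22524773  0.42617525]
```

Emit:
play_rows:
  increments:
    - [0, 0.5, 0.3, 0, 0, 0.04, 240]
    - [0, 0, 0.3, 0, 0, 0.04, 240]

```text
clock: 18.25
tcp_pos: [0.5299, 0.1019, 0.1769]
orientation: [2.477, 1.929, -0.006]
contact_force: [-0.1, -1.2, 2.2]
grip_width: 0.0147
```

Run:
```python
from h import *
plan([.5310,.1008,.1765],90,1,claw=240);print(r.get_obs()['moment'])
save('wrist','w9.png')
```

```text
now 18.25 [0.5299 0.1019 0.1769] yaw 75.82 d [ 0.0011 -0.0011 -0.0004] rv [-0.001  0.004 -0.247]
[-0.8, 1.4, 0.4, -0.001, 0.004, -0.247, 240]
[-0.28956622  0.2587567   0.51939969]
```

View pics/w9.png

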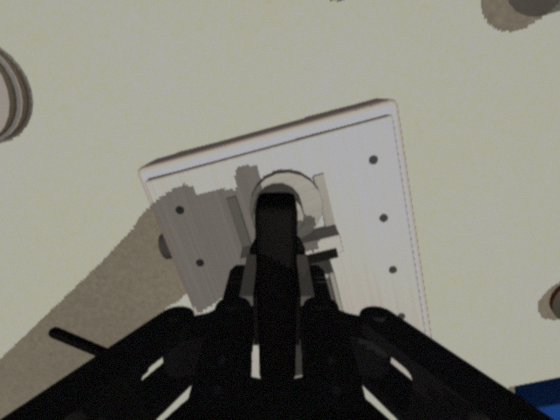

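Emit:
play_rows:
  increments:
    - [0, 0, 0, 0, 0, -0.07, 240]
    - [0, 0, 0, 0, 0, -0.07, 240]

```text
clock: 18.5
tcp_pos: [0.5298, 0.1017, 0.177]
orientation: [2.333, 2.101, -0.007]
contact_force: [-0.0, -0.7, -1.5]
grip_width: 0.0143
```

Run:
```python
from h import *
plan([.5310,.1008,.1765],90,1,claw=240);print(r.get_obs()['moment'])
```

```text
now 18.5 [0.5298 0.1017 0.177 ] yaw 84.02 d [ 0.0012 -0.0009 -0.0005] rv [-0.001  0.005 -0.104]
[-0.8, 1.3, 0.5, -0.001, 0.005, -0.104, 240]
[-0.16946369 -0.08036127 -0.06429933]
```

Emit:
play_rows:
  increments:
    - [0, 0, -3, 0, 0, 0, 240]
    - [0, 0, -3, 0, 0, 0, 240]

```text
clock: 18.7
tcp_pos: [0.5283, 0.1009, 0.1774]
orientation: [-2.333, -2.103, 0.01]
contact_force: [10.6, 3.7, -34.0]
grip_width: 0.0141
```

Run:
```python
from h import *
plan([.5310,.1008,.1765],90,1,claw=240);print(r.get_obs()['moment'])
```

```text
now 18.7 [0.5283 0.1009 0.1774] yaw 84.07 d [ 0.0027 -0.0001 -0.0009] rv [-0.005  0.003 -0.104]
[0.2, 2.7, 0.9, -0.005, 0.003, -0.104, 240]
[ 0.89175859 -3.23325689  0.05928295]
```

Emit:
play_rows:
  increments:
    - [0, 1.5, 0.3, -0.005, 0.003, 0, 240]
    - [0, 0, 0, 0, 0, 0, 240]

```text
clock: 18.9
tcp_pos: [0.5299, 0.1014, 0.177]
orientation: [-2.335, -2.1, 0.0]
contact_force: [-1.8, -0.7, 1.1]
grip_width: 0.0146
```

Run:
```python
from h import *
plan([.5310,.1008,.1765],90,1,claw=240);o=r.get_obs();print(o['moment'],o['contact_force'])
save('scene','s10.png')
g=lambda fn,a,b,c,d,s:cv2.resize(cv2.imread('pics/'+fn)[a:b,c:d],None,fx=s,fy=s,interpolation=cv2.INTER_CUBIC)
cv2.imwrite('pics/c10.png',g('s10.png',110,250,230,420,4))
```

```text
now 18.9 [0.5299 0.1014 0.177 ] yaw 83.94 d [ 0.0011 -0.0006 -0.0005] rv [-0.001 -0.001 -0.106]
[-0.5, 1.1, 0.5, -0.001, -0.001, -0.106, 240]
[-0.27022683  0.512275    0.05820315] [-1.81882672 -0.67108196  1.13337355]
```

View pics/c10.png

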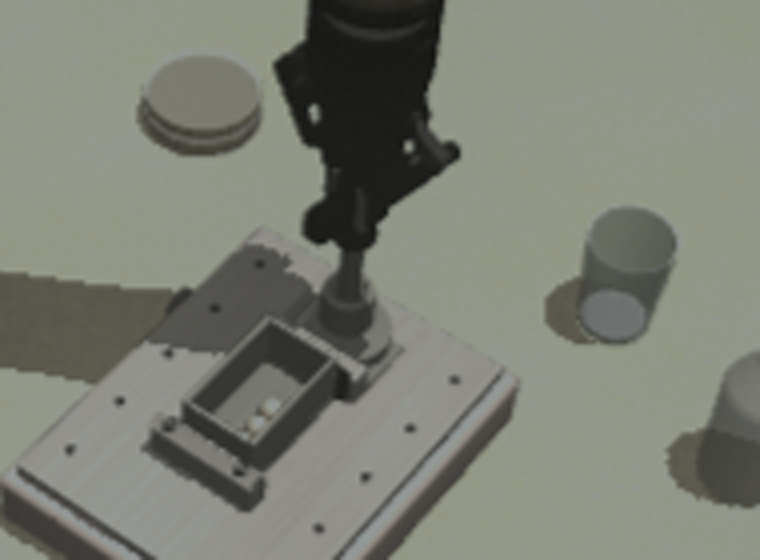

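Emit:
play_rows:
  increments:
    - [0, 0, 0, 0, 0, -0.03, 240]
    - [0, 0, 0, 0, 0, 0, 240]

```text
clock: 19.15
tcp_pos: [0.5297, 0.1013, 0.177]
orientation: [-2.302, -2.137, 0.001]
contact_force: [0.2, 0.8, -3.4]
grip_width: 0.0143
```

Run:
```python
from h import *
plan([.5310,.1008,.1765],90,1,claw=240);o=r.get_obs();print(o['moment'],o['contact_force'])
```

```text
now 19.15 [0.5297 0.1013 0.177 ] yaw 85.76 d [ 0.0013 -0.0005 -0.0005] rv [-0.001 -0.    -0.074]
[-0.4, 1.3, 0.5, -0.001, -0.0, -0.074, 240]
[-0.00753423 -0.12466322  0.02574427] [ 0.23911646  0.81486625 -3.37825713]
```

Emit:
play_rows:
  increments:
    - [0, 0.5, -0.7, 0, 0, 0, 240]
    - [0, 0.3, -0.7, 0, 0, 0, 240]
    - [0, 0.3, -0.7, 0, 0, 0, 240]

```text
clock: 19.45
tcp_pos: [0.5297, 0.101, 0.1772]
orientation: [-2.3, -2.136, 0.003]
contact_force: [1.9, 1.7, -12.8]
grip_width: 0.0145
```

Run:
```python
from h import *
plan([.5310,.1008,.1765],90,1,claw=240);o=r.get_obs();print(o['moment'],o['contact_force'])
```

```text
now 19.45 [0.5297 0.101  0.1772] yaw 85.76 d [ 0.0013 -0.0002 -0.0007] rv [-0.003 -0.    -0.074]
[-0.1, 1.3, 0.6, -0.003, -0.0, -0.074, 240]
[ 0.30151894 -0.57642108  0.00917551] [  1.86819808   1.73526331 -12.82918112]
```

Emit:
play_rows:
  increments:
    - [0, 0.5, -1.5, 0, 0, -0.04, 240]
    - [0, 0.5, -1.5, 0, 0, -0.04, 240]

```text
clock: 19.65
tcp_pos: [0.5295, 0.1008, 0.1772]
orientation: [-2.209, -2.227, 0.005]
contact_force: [3.5, 2.3, -20.0]
grip_width: 0.0143
```

Run:
```python
from h import *
plan([.5310,.1008,.1765],90,1,claw=240);o=r.get_obs();print(o['moment'],o['contact_force'])
```

```text
now 19.65 [0.5295 0.1008 0.1772] yaw 90.47 d [ 0.0015  0.     -0.0007] rv [-0.006 -0.001  0.008]
[0.0, 1.5, 0.7, -0.006, -0.001, 0.008, 240]
[ 0.56877757 -1.34808267 -0.04556039] [  3.51739497   2.27836311 -20.03422598]
```

Run:
```python
from h import *
save('wrist','w11.png')
print(r.get_obs()['contact_force'])
def bar(fn,p,yaw):
    f=load(fn);X=cloud(f).reshape(-1,3);Q=(X-np.array(p))@Rdown(yaw)
    m=(abs(Q[:,1])<.02)&(Q[:,0]>.012)&(Q[:,0]<.045)&(Q[:,2]>-.05)&(Q[:,2]<-.02);P=Q[m]
    s=[]
    for a in np.arange(.014,.038,.003):
        t=P[(P[:,0]>a)&(P[:,0]<a+.003)]
        if len(t)>5: s.append((a,(t[:,1].min()+t[:,1].max())/2))
    s=np.array(s);k=np.polyfit(s[:,0],s[:,1],1);print(fn,'bar angle in tool deg',np.degrees(np.arctan(k[0])),'end',np.percentile(P[:,0],99.5))
bar('w7.png',[.4871,-.2873,.2679],160.46)
bar('w8.png',[.5298,.0999,.2055],169.55)
bar('w9.png',[.5299,.1019,.1769],75.82)
o=r.get_obs();bar('w11.png',o['tcp_pos'],90.47)
for fn in ['w5.png','w9.png','w11.png','s8.png','s10.png']:
    f=load(fn);X=cloud(f).reshape(-1,3)
    m=(X[:,0]>.545)&(X[:,0]<.566)&(X[:,1]>.04)&(X[:,1]<.09)&(X[:,2]>.081)&(X[:,2]<.095);P=X[m]
    m=(X[:,0]>.497)&(X[:,0]<.515)&(X[:,1]>.04)&(X[:,1]<.09)&(X[:,2]>.081)&(X[:,2]<.095);P2=X[m]
    for p in (P,P2):
        if len(p)>10: print(fn,len(p),np.percentile(p[:,1],[2,50,98]).round(4))
```

```text
[  4.17312506   2.12701868 -20.87281405]
w7.png bar angle in tool deg 0.03223078650485889 end 0.041530033371507576
w8.png bar angle in tool deg -1.1093235546516795 end 0.042746455472688114
w9.png bar angle in tool deg -0.485911710802216 end 0.04135960195906549
w11.png bar angle in tool deg 0.34874622154058915 end 0.04121363584708846
w5.png 646 [0.0459 0.0662 0.0761]
w5.png 570 [0.0529 0.0653 0.0756]
w9.png 746 [0.0504 0.0597 0.0693]
w11.png 403 [0.0549 0.0638 0.0708]
w11.png 295 [0.0546 0.0642 0.0701]
s8.png 54 [0.0414 0.0655 0.083 ]
s8.png 34 [0.0418 0.0676 0.0756]
s10.png 44 [0.0413 0.0606 0.0752]
s10.png 21 [0.0422 0.0485 0.0862]
```

View pics/w11.png

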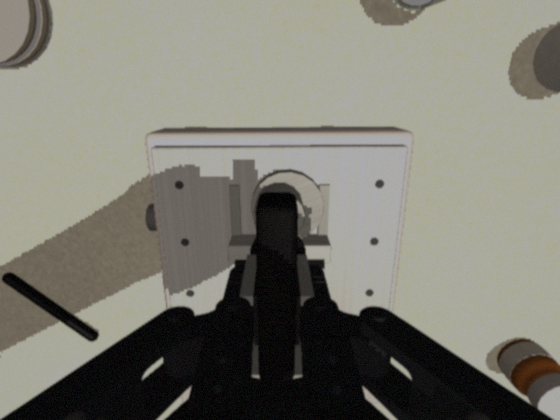

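Emit:
play_rows:
  increments:
    - [0, 0.5, -5, 0, 0, 0, 240]
  force: 120

```text
clock: 19.8
tcp_pos: [0.5285, 0.1001, 0.1783]
orientation: [-2.205, -2.226, 0.009]
contact_force: [11.1, 4.4, -50.6]
grip_width: 0.014
```

Run:
```python
from h import *
plan([.5310,.1008,.1765],90,1,claw=240);o=r.get_obs();print(o['moment'],o['contact_force'])
```

```text
now 19.8 [0.5285 0.1001 0.1783] yaw 90.57 d [ 0.0025  0.0007 -0.0018] rv [-0.01  -0.002  0.01 ]
[0.7, 2.5, 1.7, -0.01, -0.002, 0.01, 240]
[ 1.31146182 -3.58596731  0.04740209] [ 11.11145827   4.44306465 -50.61203213]
```

Emit:
play_rows:
  increments:
    - [0, 2, 1.2, -0.01, -0.002, 0, 240]
    - [0, 0, 0, 0, 0, 0, 240]

```text
clock: 20.0
tcp_pos: [0.5301, 0.1011, 0.1783]
orientation: [-2.211, -2.23, 0.001]
contact_force: [-1.9, -0.6, -7.6]
grip_width: 0.0137
```

```bash
cat > st.py <<'E'
from h import *
o=r.get_obs();Rm=R.from_rotvec(o['orientation']).as_matrix()
print(round(o['clock'],2),'p',o['tcp_pos'].round(4),'yaw',np.degrees(np.arctan2(Rm[1,0],Rm[0,0])).round(2),'z',Rm[:,2].round(4),'F',o['contact_force'].round(1),'M',o['moment'].round(3),'w',round(float(o['grip_width']),4))
E
python3 st.py
```

```text
20.0 p [0.5301 0.1011 0.1783] yaw 90.47 z [-1.5e-03  3.0e-04 -1.0e+00] F [-1.9 -0.6 -7.6] M [-0.02   0.503  0.053] w 0.0137
```

Emit:
play_rows:
  increments:
    - [0, 0, 0, 0, 0, -0.05, 240]
    - [0, 0, 0, 0, 0, 0, 240]

```text
clock: 20.2
tcp_pos: [0.5297, 0.1008, 0.1783]
orientation: [-2.156, -2.284, 0.002]
contact_force: [0.8, -0.2, -10.2]
grip_width: 0.0137
```

```bash
python3 st.py
```

```text
20.2 p [0.5297 0.1008 0.1783] yaw 93.31 z [-1.8e-03 -4.0e-04 -1.0e+00] F [  0.8  -0.2 -10.2] M [ 0.375 -0.42   0.036] w 0.0137
```

Emit:
play_rows:
  increments:
    - [0, 0, 0, 0, 0, -0.05, 240]
    - [0, 0, 0, 0, 0, 0, 240]

```text
clock: 20.4
tcp_pos: [0.5298, 0.1008, 0.1783]
orientation: [-2.101, -2.335, 0.002]
contact_force: [0.8, 1.2, -8.2]
grip_width: 0.0138
```

```bash
python3 st.py
python3 - <<'E'
from h import *
save('wrist','w12.png')
for fn in ['w11.png','w12.png']:
    f=load(fn);X=cloud(f).reshape(-1,3)
    for a,b in ((.545,.566),(.497,.515)):
        m=(X[:,0]>a)&(X[:,0]<b)&(X[:,1]>.04)&(X[:,1]<.09)&(X[:,2]>.081)&(X[:,2]<.095);P=X[m]
        if len(P)>9: print(fn,len(P),np.percentile(P[:,1],[2,50,98]).round(4))
E
```

```text
20.4 p [0.5298 0.1008 0.1783] yaw 96.04 z [-1.7e-03 -2.0e-04 -1.0e+00] F [ 0.8  1.2 -8.2] M [ 0.272 -0.174  0.028] w 0.0138
w11.png 403 [0.0549 0.0638 0.0708]
w11.png 295 [0.0546 0.0642 0.0701]
w12.png 251 [0.0571 0.0661 0.0715]
w12.png 510 [0.0524 0.0623 0.0705]
```

Emit:
play_rows:
  increments:
    - [0, 0, -2, 0.015, 0, 0, 240]
    - [0, 0, -2, -0.03, 0, 0, 240]
    - [0, 0, -1, 0.015, 0.015, 0, 240]
    - [0, 0, -1, 0, -0.03, 0, 240]
    - [0, 0, -1, 0, 0.015, 0, 240]

```text
clock: 20.95
tcp_pos: [0.5295, 0.1009, 0.1786]
orientation: [-2.105, -2.322, 0.003]
contact_force: [4.5, -0.8, -20.3]
grip_width: 0.0138
```

```bash
python3 st.py
```

```text
20.95 p [0.5295 0.1009 0.1786] yaw 95.61 z [-0.007   0.0037 -1.    ] F [  4.5  -0.8 -20.3] M [-0.149 -1.396  0.051] w 0.0138
```

Emit:
play_rows:
  increments:
    - [0, 0.5, 0.5, 0.004, 0.007, -0.1, 240]
    - [0, 0, 0, 0, 0, -0.13, 240]
    - [0, 0, 0, 0, 0, -0.13, 240]
    - [0, 0, 0, 0, 0, -0.13, 240]
    - [0, 0, 0, 0, 0, -0.13, 240]

```text
clock: 21.45
tcp_pos: [0.5314, 0.0996, 0.1785]
orientation: [-1.275, -2.85, -0.005]
contact_force: [2.2, 1.3, -13.2]
grip_width: 0.0139
```

```bash
python3 st.py
```

```text
21.45 p [0.5314 0.0996 0.1785] yaw 131.81 z [-0.0165  0.0106 -0.9998] F [  2.2   1.3 -13.2] M [ 0.398 -0.691 -0.071] w 0.0139
```

Emit:
play_rows:
  increments:
    - [0, 0, 0, 0, 0, -0.13, 240]
    - [0, 0, 0, 0, 0, -0.13, 240]
    - [0, 0, 0, 0, 0, -0.1, 240]

```text
clock: 21.75
tcp_pos: [0.532, 0.0994, 0.1785]
orientation: [-0.728, -3.034, -0.011]
contact_force: [2.0, 1.8, -12.8]
grip_width: 0.0138
```

```bash
python3 st.py
```

```text
21.75 p [0.532  0.0994 0.1785] yaw 153.02 z [-0.019   0.012  -0.9997] F [  2.    1.8 -12.8] M [ 0.547 -0.69  -0.058] w 0.0138
```

Emit:
play_rows:
  increments:
    - [0, 0, 0, 0, 0, -0.08, 240]
    - [0, 0, 0, 0, 0, -0.08, 240]

```text
clock: 21.95
tcp_pos: [0.5325, 0.0993, 0.1786]
orientation: [-0.478, -3.082, -0.016]
contact_force: [2.6, 2.4, -10.5]
grip_width: 0.014
```

```bash
python3 st.py
```

```text
21.95 p [0.5325 0.0993 0.1786] yaw 162.37 z [-0.0207  0.0133 -0.9997] F [  2.6   2.4 -10.5] M [ 0.515 -0.578 -0.129] w 0.014
```

Emit:
play_rows:
  increments:
    - [0, 0, -0.5, 0, 0, -0.06, 240]
    - [0, 0, -0.5, 0, 0, -0.06, 240]

```text
clock: 22.15
tcp_pos: [0.5329, 0.0991, 0.1794]
orientation: [-0.29, -3.104, -0.02]
contact_force: [0.5, 1.4, -9.2]
grip_width: 0.0138
```

```bash
python3 st.py
```

```text
22.15 p [0.5329 0.0991 0.1794] yaw 169.32 z [-0.0227  0.0148 -0.9996] F [ 0.5  1.4 -9.2] M [ 0.527 -0.482  0.005] w 0.0138
```

Emit:
play_rows:
  increments:
    - [0, 0, -0.5, 0, 0, -0.06, 240]
    - [0, 0, -0.5, 0, 0, -0.06, 240]

```text
clock: 22.35
tcp_pos: [0.534, 0.0992, 0.1821]
orientation: [-0.102, -3.116, -0.023]
contact_force: [-0.9, 0.5, -2.7]
grip_width: 0.0139
```

```bash
python3 st.py
```

```text
22.35 p [0.534  0.0992 0.1821] yaw 176.24 z [-0.0233  0.0153 -0.9996] F [-0.9  0.5 -2.7] M [ 0.336  0.299 -0.118] w 0.0139
```

Emit:
play_rows:
  increments:
    - [0, 0, -3, 0, 0, 0, 240]
    - [0, 0, -5, 0, 0, 0, 240]
    - [0, 0, -8, 0, 0, 0, 240]
    - [0, 0, -8, 0, 0, 0, 240]
    - [0, 0, 0, 0, 0, 0, 240]

```text
clock: 22.85
tcp_pos: [0.5378, 0.0985, 0.2123]
orientation: [-0.116, -3.12, -0.023]
contact_force: [0.1, -0.2, -2.6]
grip_width: 0.0142
```

```bash
python3 st.py
python3 - <<'E'
from h import *
plan([.531,.101,.215],169.6,2,claw=240)
E
```

```text
22.85 p [0.5378 0.0985 0.2123] yaw 175.76 z [-0.0189  0.0152 -0.9997] F [ 0.1 -0.2 -2.6] M [-0.028 -0.016  0.013] w 0.0142
now 22.85 [0.5378 0.0985 0.2123] yaw 175.76 d [-0.0068  0.0025  0.0027] rv [ 0.013 -0.021  0.107]
[3.5, 1.0, -1.3, 0.006, -0.01, 0.054, 240]
[3.5, 0.8, -1.3, 0.006, -0.01, 0.054, 240]
```

Emit:
play_rows:
  increments:
    - [-20, 0, -8, 0.006, -0.01, 0.05, 240]
    - [-20, 0, -8, 0.006, -0.01, 0.05, 240]
    - [-12, 3, -8, 0, 0, 0, 240]
    - [0, 0, 0, 0, 0, 0, 240]

```text
clock: 23.25
tcp_pos: [0.5913, 0.0938, 0.2373]
orientation: [0.284, 3.128, -0.004]
contact_force: [0.3, -0.2, -2.0]
grip_width: 0.0139
```

```bash
python3 st.py
python3 - <<'E'
from h import *
for n in ['wrist','scene','top']: save(n,n[0]+'13.png')
g=lambda fn,a,b,c,d,s:cv2.resize(cv2.imread('pics/'+fn)[a:b,c:d],None,fx=s,fy=s,interpolation=cv2.INTER_CUBIC)
cv2.imwrite('pics/c13.png',g('s13.png',80,250,230,420,3.5))
E
```

```text
23.25 p [0.5913 0.0938 0.2373] yaw 169.63 z [ 2.0e-04 -2.3e-03 -1.0e+00] F [ 0.3 -0.2 -2. ] M [-0.034  0.024  0.043] w 0.0139
```

View pics/w13.png

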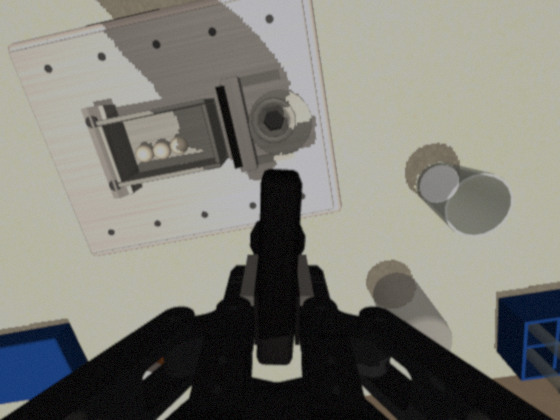

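View pics/c13.png

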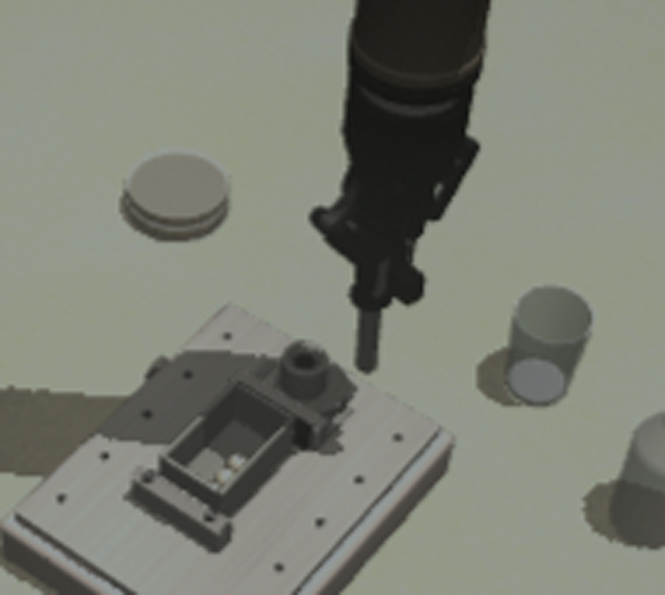

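Run:
```python
from h import *
p=np.array([.5913,.0938,.2373]);Rt=Rdown(169.63)
def show(fn):
    X=cloud(load(fn)).reshape(-1,3);Q=(X-p)@Rt
    m=(abs(Q[:,0])<.05)&(abs(Q[:,1])<.03)&(Q[:,2]>-.06)&(Q[:,2]<.11);P=Q[m]
    print(fn,len(P))
    for a in np.arange(-.05,.11,.008):
        t=P[(P[:,2]>a)&(P[:,2]<a+.008)]
        if len(t)>4: print(a.round(3),len(t),'x',np.percentile(t[:,0],[3,50,97]).round(4),'y',np.percentile(t[:,1],[3,50,97]).round(4))
show('s13.png');show('w13.png');show('t13.png')
# reference vertical
p=np.array([.5298,.0999,.2055]);Rt=Rdown(169.55);show('s8.png')
```

```text
s13.png 500
-0.05 35 x [-0.0136 -0.0088  0.0078] y [-0.0227  0.0071  0.0285]
-0.042 28 x [-0.0113 -0.0073  0.0013] y [-0.0198  0.0063  0.0153]
-0.034 72 x [-0.029  -0.0103 -0.0006] y [-0.0212 -0.0041  0.0077]
-0.026 68 x [-0.0314 -0.013   0.0043] y [-0.0224 -0.0086  0.0156]
-0.018 51 x [-0.0319 -0.0107  0.0055] y [-0.0225 -0.011   0.0029]
-0.01 18 x [-0.0292 -0.0085  0.031 ] y [-0.0193 -0.0101 -0.0011]
0.006 7 x [-0.0039  0.006   0.0097] y [-0.0154 -0.0077  0.0034]
0.014 51 x [-0.0043  0.0035  0.0201] y [-0.0154 -0.0081  0.0029]
0.03 15 x [-0.0003  0.0034  0.0126] y [-0.0095 -0.0065  0.0026]
0.038 15 x [-0.0006  0.0024  0.0133] y [-0.0088 -0.0055  0.0018]
0.046 12 x [-0.0013  0.0011  0.0097] y [-0.0085 -0.0064  0.0003]
0.054 16 x [-0.0016  0.0032  0.0101] y [-0.0094 -0.0072  0.0008]
0.062 15 x [-0.0023  0.0017  0.0088] y [-0.0107 -0.0057  0.0003]
0.07 12 x [-0.0018  0.0001  0.0095] y [-0.0086 -0.0056  0.0014]
0.078 14 x [-0.0026  0.0011  0.0119] y [-0.0092 -0.0052  0.001 ]
0.086 9 x [-0.0028  0.0012  0.0088] y [-0.0078 -0.0053  0.0018]
w13.png 16129
-0.05 1970 x [-0.0071  0.0116  0.0
[... 918 characters left out ...]
[-0.0116 -0.0027  0.0135] y [-0.0139 -0.0085  0.0052]
0.022 5 x [-0.0081 -0.0069  0.0006] y [-0.0085 -0.0048 -0.0036]
0.03 15 x [-0.0074 -0.0044  0.0013] y [-0.0092 -0.0065  0.0022]
0.038 10 x [-0.0059 -0.0031  0.0078] y [-0.0082 -0.0052  0.0019]
0.046 14 x [-0.0071 -0.0027  0.0062] y [-0.0081 -0.0068  0.0001]
0.054 14 x [-0.008  -0.0027  0.0047] y [-0.0088 -0.0049  0.0018]
0.062 10 x [-0.0063 -0.0031  0.0045] y [-0.0082 -0.0057  0.0002]
0.07 14 x [-0.0066 -0.0024  0.002 ] y [-0.008  -0.0043  0.0031]
0.078 13 x [-0.0068 -0.0035  0.0059] y [-0.0087 -0.0055  0.0016]
0.094 64 x [-0.0164 -0.0048  0.0141] y [-0.0164 -0.0036  0.0153]
0.102 49 x [-0.0185 -0.0064  0.0077] y [-0.016  -0.0014  0.0114]
```

Run:
```python
from h import *
f=load('w13.png'); c=f['color'][85:155,240:310]
a=np.clip(cv2.resize(c,None,fx=8.5,fy=8.5,interpolation=cv2.INTER_CUBIC).astype(float)*1.8,0,255).astype(np.uint8)
cv2.imwrite('pics/hex13.png',a)
```

```text
(no output)
```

View pics/hex13.png

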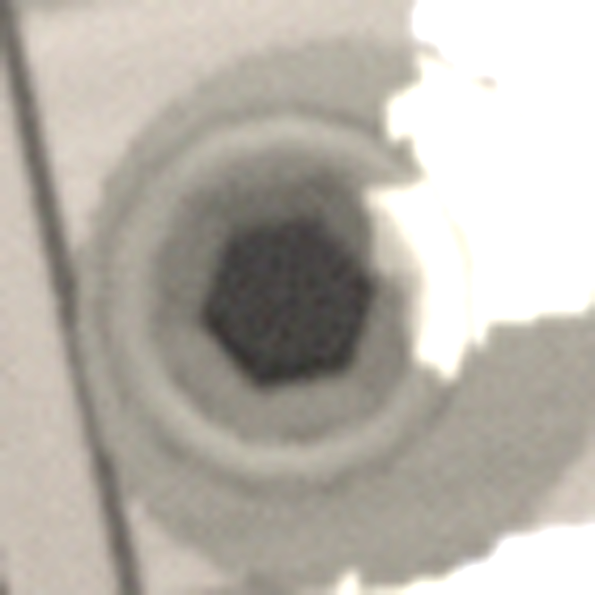

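Run:
```python
from h import *
f=load('w13.png')
v=np.array([(205,305),(243,228),(325,220),(372,288),(348,368),(263,383)])/8.5+[240-.5+.06,85-.5+.06]
P=np.array([pix(f,u,w,.102)[:2] for u,w in v]);c=P.mean(0);print(c,np.linalg.norm(P-c,axis=1)*1000)
a=np.arctan2(*(P-c).T[::-1]); z=np.exp(6j*a).mean(); va=np.degrees(np.angle(z))/6; print('flat mod60',(va+30)%60,abs(z))
X=cloud(f).reshape(-1,3)
for q,(a,b) in dict(r=(.545,.566),l=(.497,.515)).items():
    m=(X[:,0]>a)&(X[:,0]<b)&(X[:,1]>.058)&(X[:,1]<.09)&(X[:,2]>.081)&(X[:,2]<.095);P=X[m];print(q,np.percentile(P[:,1],[2,50,98]).round(4))
```

```text
[0.53049152 0.10095896] [8.39189556 8.04553992 7.89125303 7.63122434 8.33814898 8.35958161]
flat mod60 56.94030310286618 0.975531281280975
r [0.0589 0.0682 0.0778]
l [0.0584 0.0676 0.077 ]
```

Emit:
play_rows:
  increments:
    - [25, 0, 0, 0, 0.028, -0.055, 240]
    - [25, 3, 0, 0, 0.028, -0.055, 240]
    - [0, 0, 0, 0, 0, 0, 240]

```text
clock: 23.7
tcp_pos: [0.5348, 0.1038, 0.2347]
orientation: [-0.099, -3.075, 0.0]
contact_force: [0.6, 0.7, -2.0]
grip_width: 0.0138
```

```bash
python3 st.py
python3 - <<'E'
from h import *
save('scene','s14.png')
o=r.get_obs();p=o['tcp_pos'];Rt=Rdown(np.degrees(np.arctan2(*R.from_rotvec(o['orientation']).as_matrix()[[1,0],0])))
def show(fn,p,Rt):
    X=cloud(load(fn)).reshape(-1,3);Q=(X-p)@Rt
    m=(abs(Q[:,0])<.05)&(abs(Q[:,1])<.03)&(Q[:,2]>-.03)&(Q[:,2]<.1);P=Q[m]
    z=[];x=[];y=[]
    for a in np.arange(.026,.085,.006):
        t=P[(P[:,2]>a)&(P[:,2]<a+.006)]
        if len(t)>4: z.append(a);x.append(t[:,0].mean());y.append(t[:,1].mean())
    print(fn,'x slope,mid',np.polyfit(np.array(z)-.055,x,1).round(4),'y',np.polyfit(np.array(z)-.055,y,1).round(4))
show('s8.png',np.array([.5298,.0999,.2055]),Rdown(169.55))
show('s13.png',np.array([.5913,.0938,.2373]),Rdown(169.63))
show('s14.png',p,Rt)
E
```

```text
23.7 p [0.5348 0.1038 0.2347] yaw 176.3 z [-0.0649  0.0018 -0.9979] F [ 0.6  0.7 -2. ] M [ 0.071 -0.127 -0.011] w 0.0138
s8.png x slope,mid [ 0.0264 -0.0023] y [ 0.0056 -0.0048]
s13.png x slope,mid [-0.0433  0.0027] y [ 0.0089 -0.005 ]
s14.png x slope,mid [-0.0094  0.0077] y [-0.0072 -0.0042]
```

Run:
```python
from h import *
save('wrist','w14.png')
o=r.get_obs()
def fit(fn,p,Rt):
    X=cloud(load(fn)).reshape(-1,3);Q=(X-p)@Rt
    m=(Q[:,0]>.012)&(Q[:,0]<.048)&(abs(Q[:,1]+.001)<.006)&(Q[:,2]>-.04)&(Q[:,2]<-.02);P=Q[m]
    k=np.polyfit(P[:,0],P[:,2],1);res=P[:,2]-np.polyval(k,P[:,0]);P=P[abs(res)<.0015];k=np.polyfit(P[:,0],P[:,2],1)
    print(fn,len(P),'slope',k.round(4),'xmax',np.percentile(P[:,0],99.7).round(4))
fit('w7.png',np.array([.4871,-.2873,.2679]),Rdown(160.46))
fit('w8.png',np.array([.5298,.0999,.2055]),Rdown(169.55))
fit('w11.png',np.array([.5295,.1008,.1772]),Rdown(90.47))
fit('w13.png',np.array([.5913,.0938,.2373]),Rdown(169.63))
fit('w14.png',o['tcp_pos'],R.from_rotvec(o['orientation']).as_matrix())
```

```text
w7.png 2041 slope [ 0.0428 -0.0314] xmax 0.0414
w8.png 2234 slope [ 0.0239 -0.0282] xmax 0.0426
w11.png 2094 slope [ 0.024  -0.0288] xmax 0.041
w13.png 2707 slope [ 0.0667 -0.0262] xmax 0.0479
w14.png 2683 slope [ 0.0669 -0.0261] xmax 0.0479
```

```bash
cat >> h.py <<'E'
def mv(p,yaw=None,pitch=0.0):
    """single total row to target p with tool pitched by ry=pitch from level yaw"""
    o=r.get_obs();R0=R.from_rotvec(o['orientation']);M=R0.as_matrix()
    y0=np.degrees(np.arctan2(M[1,0],M[0,0]))
    Rg=R.from_matrix(Rdown(y0 if yaw is None else yaw))*R.from_rotvec([0,pitch,0])
    print(round(o['clock'],2),'p',o['tcp_pos'].round(4),'yaw',y0.round(2),'F',o['contact_force'].round(1),'M',o['moment'].round(3),'| shift',(R0.inv().apply(np.array(p)-o['tcp_pos'])*1000).round(1),'rot',(R0.inv()*Rg).as_rotvec().round(4))
E
python3 - <<'E'
from h import *
mv([.5395,.1002,.205],176,.06)
E
```

```text
23.8 p [0.5373 0.1026 0.2348] yaw 176.08 F [ 1.1 -0.2 -2.4] M [ 0.002 -0.196 -0.011] | shift [-4.2 -2.2 29.6] rot [-0.0024 -0.0021  0.0014]
```

Emit:
play_rows:
  increments:
    - [-2, -2, 8, -0.002, -0.002, 0, 240]
    - [-1, 0, 12, 0, 0, 0, 240]
    - [-1, 0, 8, 0, 0, 0, 240]
    - [0, 0, 0, 0, 0, 0, 240]

```text
clock: 24.2
tcp_pos: [0.5407, 0.0985, 0.2031]
orientation: [-0.112, -3.08, -0.002]
contact_force: [-0.3, -0.2, -2.2]
grip_width: 0.014
```

Run:
```python
from h import *
mv([.5395,.1002,.200],176,.06)
save('scene','s15.png')
g=lambda fn,a,b,c,d,s:cv2.resize(cv2.imread('pics/'+fn)[a:b,c:d],None,fx=s,fy=s,interpolation=cv2.INTER_CUBIC)
cv2.imwrite('pics/c15.png',g('s15.png',130,230,260,400,5.5))
```

```text
24.2 p [0.5407 0.0985 0.2031] yaw 175.85 F [-0.3 -0.2 -2.2] M [-0.019 -0.06  -0.012] | shift [1.1 1.6 3.2] rot [-0.0008  0.0005 -0.0026]
```

View pics/c15.png

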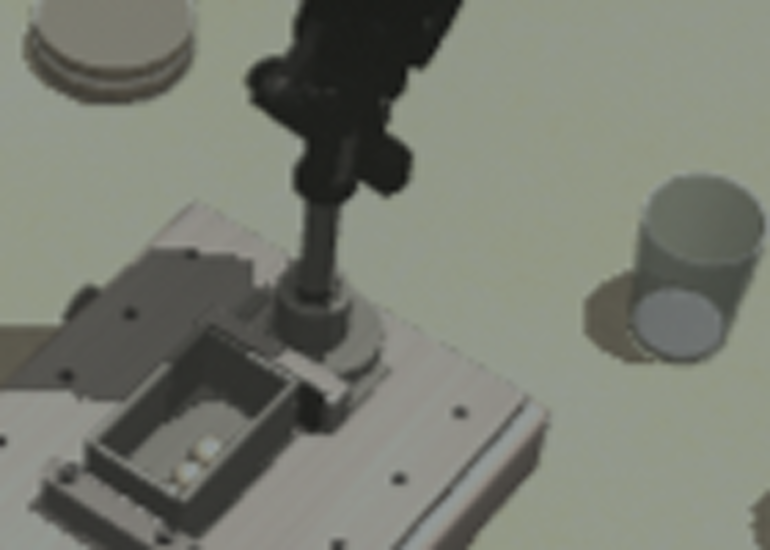

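Emit:
play_rows:
  increments:
    - [1.5, 1.5, 2, 0, 0, -0.002, 240]
    - [0, 0, 3, 0, 0, 0, 240]
    - [0, 0, 3, 0, 0, 0, 240]

```text
clock: 24.55
tcp_pos: [0.5395, 0.1012, 0.1958]
orientation: [-0.108, -3.082, -0.004]
contact_force: [0.6, 0.1, -2.4]
grip_width: 0.0142
```

Run:
```python
from h import *
mv([.5395,.1002,.180],176,.06)
```

```text
24.55 p [0.5395 0.1012 0.1958] yaw 176.0 F [ 0.6  0.1 -2.4] M [-0.064 -0.14   0.069] | shift [-1.  -1.  15.7] rot [ 0.0003  0.002  -0.    ]
```

Emit:
play_rows:
  increments:
    - [-0.2, -0.5, 3, 0, 0, 0, 240]
    - [-0.2, 0, 3, 0, 0, 0, 240]
    - [-0.2, 0, 3, 0, 0, 0, 240]

```text
clock: 24.85
tcp_pos: [0.5393, 0.101, 0.1864]
orientation: [-0.107, -3.082, -0.004]
contact_force: [-0.2, 0.6, -1.0]
grip_width: 0.0138
```

Run:
```python
from h import *
mv([.5395,.1002,.180],176,.06)
```

```text
24.85 p [0.5393 0.101  0.1864] yaw 176.01 F [-0.2  0.6 -1. ] M [0.081 0.153 0.002] | shift [-0.6 -0.8  6.3] rot [0.0003 0.002  0.0003]
```

Entering freely. Go home, then release and regrasp centred.

Emit:
play_rows:
  increments:
    - [-0.2, 0, 3, 0, 0, 0, 240]
    - [-0.2, 0, 3, 0, 0, 0, 240]
    - [-0.2, 0, 2, 0, 0, 0, 240]

```text
clock: 25.15
tcp_pos: [0.54, 0.1014, 0.1787]
orientation: [-0.107, -3.083, -0.004]
contact_force: [-6.4, -1.2, 20.4]
grip_width: 0.0139
```

Run:
```python
from h import *
mv([.5317,.1008,.177],176,0)
```

```text
25.15 p [0.54   0.1014 0.1787] yaw 176.01 F [-6.4 -1.2 20.4] M [-0.274  1.811  0.062] | shift [ 8.1 -1.2  2.2] rot [ 0.0007 -0.057   0.0001]
```

Emit:
play_rows:
  increments:
    - [0, 0, -0.5, 0, 0, 0, 200]
    - [0, 0, 0, 0, 0, 0, 120]
    - [0, 0, 0, 0, 0, 0, 60]
    - [8, -1, -10, 0, -0.055, 0, 60]
    - [0, 0, -10, 0, 0, 0, 60]
  force: 80

```text
clock: 25.65
tcp_pos: [0.5332, 0.1011, 0.1996]
orientation: [-0.11, -3.139, -0.003]
contact_force: [0.4, 0.9, -1.0]
grip_width: 0.0656
```

Emit:
play_rows:
  increments:
    - [0, 0, -10, 0, 0, 0, 60]
    - [0, 0, 0, 0, 0, 0, 60]

```text
clock: 25.85
tcp_pos: [0.5346, 0.1009, 0.212]
orientation: [0.111, 3.138, 0.003]
contact_force: [0.5, 0.7, -0.2]
grip_width: 0.0655
```

Run:
```python
from h import *
save('wrist','w16.png')
mv([.5317,.1008,.177],176,0)
X=cloud(load('w16.png')).reshape(-1,3)
m=(abs(X[:,0]-.531)<.06)&(abs(X[:,1]-.1)<.03)&(X[:,2]>.195)&(X[:,2]<.22);P=X[m]
print(len(P),cv2.minAreaRect((P[:,:2]*1000).astype(np.float32)),np.median(P[:,2]),np.polyfit(P[:,0],P[:,2],1))
```

```text
25.9 p [0.5344 0.1006 0.2113] yaw 175.93 F [ 0.1 -0.4  0.2] M [ 0.056  0.032 -0.007] | shift [ 2.8 -0.1 34.3] rot [ 0.0017  0.0008 -0.0012]
4823 ((530.271240234375, 100.67296600341797), (16.09004020690918, 83.57484436035156), 86.01329803466797) 0.20498994612870208 [0.00871913 0.20016509]
```

View pics/w16.png

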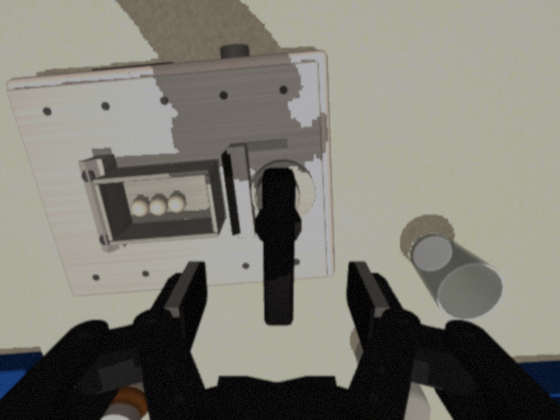

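Emit:
play_rows:
  increments:
    - [4, 0, 8, 0.002, 0, 0, 60]
    - [0, 0, 12, 0, 0, 0, 60]
    - [0, 0, 12, 0, 0, 0, 60]
    - [0, 0, 0, 0, 0, 0, 60]

```text
clock: 26.3
tcp_pos: [0.5298, 0.1001, 0.1747]
orientation: [-0.113, -3.137, 0.001]
contact_force: [-0.7, 0.2, -0.3]
grip_width: 0.0654
```

Run:
```python
from h import *
mv([.5305,.1007,.177],176,0)
```

```text
26.3 p [0.5298 0.1001 0.1747] yaw 175.87 F [-0.7  0.2 -0.3] M [ 0.014 -0.009  0.026] | shift [-0.6  0.6 -2.3] rot [-0.0005 -0.0025 -0.0023]
```

Emit:
play_rows:
  increments:
    - [-0.6, 0.6, 0, 0, -0.0025, 0, 150]
    - [0, 0, 0, 0, 0, 0, 200]
    - [0, 0, 0, 0, 0, 0, 240]
    - [0, 0, 0, 0, 0, 0, 240]
  force: 120

```text
clock: 26.7
tcp_pos: [0.5304, 0.1014, 0.174]
orientation: [-0.112, -3.138, -0.001]
contact_force: [-0.6, -0.1, -2.9]
grip_width: 0.0145
```

Run:
```python
from h import *
mv([.5305,.1007,.175],90,0)
```

```text
26.7 p [0.5304 0.1014 0.174 ] yaw 175.91 F [-0.6 -0.1 -2.9] M [0.043 0.046 0.022] | shift [-0.2 -0.7 -1. ] rot [-6.0000e-04 -1.3000e-03  1.4994e+00]
```

Emit:
play_rows:
  increments:
    - [0, 0, 0, 0, 0, 0.1, 240]
    - [0, 0, 0, 0, 0, 0.13, 240]
    - [0, 0, 0, 0, 0, 0.13, 240]
    - [0, 0, 0, 0, 0, 0.13, 240]

```text
clock: 27.1
tcp_pos: [0.53, 0.1018, 0.1741]
orientation: [-0.894, -3.01, -0.002]
contact_force: [-0.2, 1.2, -3.1]
grip_width: 0.0141
```

Run:
```python
from h import *
mv([.5305,.1007,.175],None,0)
```

```text
27.1 p [0.53   0.1018 0.1741] yaw 146.93 F [-0.2  1.2 -3.1] M [ 0.172 -0.208  0.138] | shift [-1.1 -0.6 -0.9] rot [ 0.0007 -0.0022 -0.    ]
```

Emit:
play_rows:
  increments:
    - [-1, -0.5, 0.5, 0, -0.002, 0.13, 240]
    - [0, 0, 0, 0, 0, 0.13, 240]
    - [0, 0, 0, 0, 0, 0.13, 240]
    - [0, 0, 0, 0, 0, 0.1, 240]

```text
clock: 27.5
tcp_pos: [0.5299, 0.1023, 0.1741]
orientation: [-1.625, -2.688, -0.003]
contact_force: [1.4, 0.2, -3.8]
grip_width: 0.0142
```

Run:
```python
from h import *
mv([.5305,.1007,.174],None,0)
```

```text
27.5 p [0.5299 0.1023 0.1741] yaw 117.71 F [ 1.4  0.2 -3.8] M [ 0.103 -0.234  0.036] | shift [-1.7 -0.2  0.1] rot [ 0.0015 -0.0016 -0.    ]
```

Emit:
play_rows:
  increments:
    - [-1.5, 0, 0.5, 0.001, -0.002, 0.08, 240]
    - [0, 0, 0, 0, 0, 0.08, 240]
    - [0, 0, 0, 0, 0, 0.08, 240]

```text
clock: 27.8
tcp_pos: [0.5301, 0.1026, 0.1741]
orientation: [-1.946, -2.466, -0.003]
contact_force: [1.4, -0.8, -4.0]
grip_width: 0.0142
```

Run:
```python
from h import *
mv([.5305,.1007,.174],None,0)
```

```text
27.8 p [0.5301 0.1026 0.1741] yaw 103.45 F [ 1.4 -0.8 -4. ] M [-0.05  -0.258  0.039] | shift [-1.9 -0.   0.1] rot [ 0.0012 -0.0011 -0.    ]
```

Emit:
play_rows:
  increments:
    - [-1.5, 0, 0.3, 0.001, 0, 0.06, 240]
    - [0, 0, 0, 0, 0, 0.06, 240]

```text
clock: 28.0
tcp_pos: [0.5302, 0.1024, 0.1741]
orientation: [-2.095, -2.339, -0.004]
contact_force: [0.7, -0.2, -2.5]
grip_width: 0.0145
```

Run:
```python
from h import *
mv([.5305,.1007,.174],None,0)
```

```text
28.0 p [0.5302 0.1024 0.1741] yaw 96.32 F [ 0.7 -0.2 -2.5] M [ 0.067 -0.211  0.007] | shift [-1.8  0.1  0.1] rot [ 0.0007 -0.0027 -0.    ]
```

Emit:
play_rows:
  increments:
    - [0, 0, 0.3, 0, 0, 0.06, 240]
    - [0, 0, 0, 0, 0, 0.06, 240]

```text
clock: 28.2
tcp_pos: [0.5303, 0.1026, 0.1741]
orientation: [-2.236, -2.205, -0.004]
contact_force: [1.0, 0.1, -3.8]
grip_width: 0.0142
```

Run:
```python
from h import *
mv([.5305,.1007,.174],None,0)
```

```text
28.2 p [0.5303 0.1026 0.1741] yaw 89.21 F [ 1.   0.1 -3.8] M [-0.028 -0.212  0.08 ] | shift [-1.9  0.3  0.1] rot [ 0.0011 -0.0027 -0.    ]
```

Emit:
play_rows:
  increments:
    - [0, 0, 0.3, 0, 0, 0.05, 240]
    - [0, 0, 0, 0, 0, 0.03, 240]

```text
clock: 28.4
tcp_pos: [0.5303, 0.1026, 0.174]
orientation: [-2.326, -2.111, -0.004]
contact_force: [0.9, 0.4, -3.3]
grip_width: 0.0144
```

Run:
```python
from h import *
mv([.5305,.1007,.174],None,0)
save('wrist','w17.png')
for fn in ['w9.png','w17.png']:
  X=cloud(load(fn)).reshape(-1,3)
  for q,(a,b) in dict(r=(.545,.566),l=(.497,.515)).items():
    m=(X[:,0]>a)&(X[:,0]<b)&(X[:,1]>.05)&(X[:,1]<.09)&(X[:,2]>.081)&(X[:,2]<.095);P=X[m]
    if len(P)>9:print(fn,q,len(P),np.percentile(P[:,1],[2,50,98]).round(4))
```

```text
28.4 p [0.5303 0.1026 0.174 ] yaw 84.46 F [ 0.9  0.4 -3.3] M [ 0.012 -0.161  0.305] | shift [-1.9  0.4  0. ] rot [ 0.0016 -0.0024 -0.    ]
w9.png r 744 [0.0504 0.0598 0.0693]
w17.png r 471 [0.0539 0.0628 0.0696]
w17.png l 109 [0.06   0.0658 0.0687]
```

Emit:
play_rows:
  increments:
    - [0, 0, 0, 0, 0, -0.06, 240]
    - [0, 0, 0, 0, 0, 0, 180]
    - [0, 0, 0, 0, 0, 0, 60]
    - [0, 0, 0, 0, 0, 0, 60]
    - [0, 0, -12, 0, 0, 0, 60]
  force: 60

```text
clock: 28.95
tcp_pos: [0.5295, 0.1024, 0.1857]
orientation: [-2.262, -2.178, -0.002]
contact_force: [0.5, 0.6, 1.4]
grip_width: 0.0654
```

Emit:
play_rows:
  increments:
    - [0, 0, -15, 0, 0, 0, 60]
    - [0, 0, -10, 0, 0, 0, 60]
    - [0, 0, 0, 0, 0, 0, 60]

```text
clock: 29.25
tcp_pos: [0.5309, 0.1032, 0.2153]
orientation: [2.264, 2.178, 0.008]
contact_force: [-0.2, 0.3, -0.4]
grip_width: 0.0653
```

Run:
```python
from h import *
save('wrist','w18.png')
mv([.5305,.1007,.175],88,0)
X=cloud(load('w18.png')).reshape(-1,3)
m=(abs(X[:,0]-.531)<.03)&(abs(X[:,1]-.1)<.06)&(X[:,2]>.196)&(X[:,2]<.212);P=X[m]
print(len(P),cv2.minAreaRect((P[:,:2]*1000).astype(np.float32)),np.median(P[:,2]),'slopes',np.linalg.lstsq(np.c_[P[:,:2],np.ones(len(P))],P[:,2],rcond=None)[0])
for q,(a,b) in dict(r=(.55,.566),l=(.497,.51)).items():
    m=(X[:,0]>a)&(X[:,0]<b)&(X[:,1]>.05)&(X[:,1]<.09)&(X[:,2]>.081)&(X[:,2]<.095);P=X[m]
    if len(P)>9:print(q,len(P),np.percentile(P[:,1],[2,50,98]).round(4))
```

```text
29.3 p [0.5306 0.103  0.2146] yaw 87.79 F [ 0.1 -0.1  0. ] M [ 0.031 -0.019  0.083] | shift [-2.4 -0.1 39.6] rot [ 0.003  -0.0031 -0.0037]
4539 ((530.3154296875, 100.96177673339844), (83.29205322265625, 16.053024291992188), 88.1025161743164) 0.2049599509704652 slopes [ 0.00291277 -0.00700395  0.20392597]
r 427 [0.0507 0.0601 0.0696]
l 327 [0.0501 0.0596 0.0687]
```

View pics/w18.png

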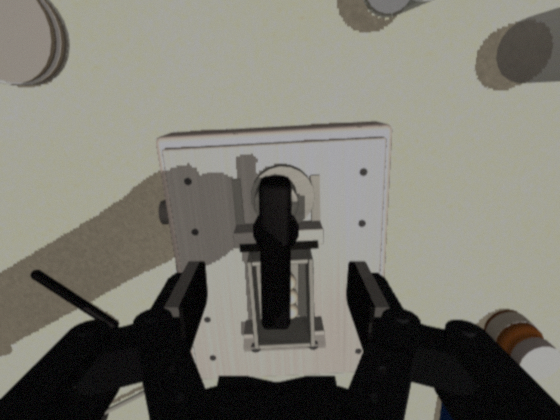

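Emit:
play_rows:
  increments:
    - [-2, 0, 10, 0.003, -0.003, -0.004, 60]
    - [0, 0, 14, 0, 0, 0, 60]
    - [0, 0, 14, 0, 0, 0, 60]
    - [0, 0, 0, 0, 0, 0, 60]

```text
clock: 29.7
tcp_pos: [0.5291, 0.1001, 0.1714]
orientation: [-2.258, -2.182, 0.005]
contact_force: [-0.5, -1.1, 0.5]
grip_width: 0.0654
```

Run:
```python
from h import *
mv([.5303,.1010,.175],88.1,0)
```

```text
29.7 p [0.5291 0.1001 0.1714] yaw 88.02 F [-0.5 -1.1  0.5] M [ 0.025  0.023 -0.013] | shift [ 0.9  1.1 -3.6] rot [-0.0033  0.0012 -0.0014]
```

Emit:
play_rows:
  increments:
    - [0.9, 1.1, -2.5, -0.003, 0.001, 0, 60]
    - [0, 0, 0, 0, 0, 0, 60]

```text
clock: 29.9
tcp_pos: [0.5295, 0.101, 0.1725]
orientation: [-2.258, -2.182, 0.004]
contact_force: [0.0, 0.8, 0.1]
grip_width: 0.0656
```

Run:
```python
from h import *
mv([.5303,.1010,.175],88.1,0)
```

```text
29.9 p [0.5295 0.101  0.1725] yaw 88.04 F [0.  0.8 0.1] M [-0.018  0.001 -0.044] | shift [-0.   0.8 -2.5] rot [-0.0032  0.0003 -0.001 ]
```

Emit:
play_rows:
  increments:
    - [0, 0, 0, 0, 0, 0, 160]
    - [0, 0, 0, 0, 0, 0, 210]
    - [0, 0, 0, 0, 0, 0, 240]
    - [0, 0, 0, 0, 0, 0, 240]
  force: 60

```text
clock: 30.3
tcp_pos: [0.5305, 0.1014, 0.1737]
orientation: [-2.259, -2.183, 0.0]
contact_force: [-0.6, -0.4, -1.7]
grip_width: 0.015
```

Run:
```python
from h import *
mv([.5303,.1010,.175],88.1,0)
```

```text
30.3 p [0.5305 0.1014 0.1737] yaw 88.05 F [-0.6 -0.4 -1.7] M [ 0.002 -0.156 -0.018] | shift [-0.4 -0.2 -1.3] rot [-0.0006 -0.0003 -0.001 ]
```

Emit:
play_rows:
  increments:
    - [0, 0.2, -1, 0, 0, -0.02, 240]
    - [0, 0.2, -1, 0, 0, 0, 240]
    - [0, 0.2, -1, 0, 0, 0, 240]

```text
clock: 30.6
tcp_pos: [0.5301, 0.101, 0.1739]
orientation: [-2.233, -2.206, 0.002]
contact_force: [3.9, 1.2, -15.1]
grip_width: 0.0154
```

Run:
```python
from h import *
mv([.5303,.1010,.175],88.1,0)
```

```text
30.6 p [0.5301 0.101  0.1739] yaw 89.31 F [  3.9   1.2 -15.1] M [ 0.433 -1.287 -0.034] | shift [ 0.   0.2 -1.1] rot [-0.0028 -0.001   0.0212]
```

Emit:
play_rows:
  increments:
    - [0, 0, 1.2, -0.003, 0, 0, 240]
    - [0, 0, 0, 0, 0, -0.06, 240]
    - [0, 0, 0, 0, 0, -0.06, 240]

```text
clock: 30.9
tcp_pos: [0.5302, 0.1012, 0.1738]
orientation: [2.095, 2.341, 0.001]
contact_force: [2.9, -0.2, -10.7]
grip_width: 0.015
```

Run:
```python
from h import *
mv([.5303,.1010,.175],88.1,0)
save('wrist','w19.png')
X=cloud(load('w19.png')).reshape(-1,3)
for q,(a,b) in dict(r=(.55,.566),l=(.497,.51)).items():
    m=(X[:,0]>a)&(X[:,0]<b)&(X[:,1]>.05)&(X[:,1]<.09)&(X[:,2]>.081)&(X[:,2]<.095);P=X[m]
    if len(P)>9:print(q,len(P),np.percentile(P[:,1],[2,50,98]).round(4))
```

```text
30.9 p [0.5302 0.1012 0.1738] yaw 96.35 F [  2.9  -0.2 -10.7] M [ 0.278 -0.752 -0.064] | shift [-0.2  0.1 -1.2] rot [ 0.0005 -0.0004  0.144 ]
r 174 [0.0592 0.067  0.0708]
l 405 [0.053  0.0618 0.0697]
```

Emit:
play_rows:
  increments:
    - [0, 0, 0.5, 0, 0, 0.06, 240]
    - [0, 0, 0.3, 0, 0, 0.06, 240]
    - [0, 0, 0.3, 0, 0, 0.02, 240]
  force: 120

```text
clock: 31.25
tcp_pos: [0.5303, 0.1013, 0.1739]
orientation: [2.258, 2.184, 0.001]
contact_force: [1.4, 0.5, -5.2]
grip_width: 0.0141
```

Run:
```python
from h import *
mv([.5303,.1010,.175],88.1,0)
```

```text
31.25 p [0.5303 0.1013 0.1739] yaw 88.1 F [ 1.4  0.5 -5.2] M [ 0.148 -0.271  0.088] | shift [-0.3  0.1 -1.1] rot [ 0.001  -0.0001 -0.0001]
```

Emit:
play_rows:
  increments:
    - [0, 0, 0, 0, 0, 0.03, 240]

```text
clock: 31.35
tcp_pos: [0.5302, 0.1013, 0.1739]
orientation: [2.291, 2.148, 0.001]
contact_force: [2.1, 1.1, -8.3]
grip_width: 0.0143
```

Run:
```python
from h import *
mv([.5303,.1010,.175],88.1,0)
```

```text
31.35 p [0.5302 0.1013 0.1739] yaw 86.3 F [ 2.1  1.1 -8.3] M [ 0.201 -0.546  0.101] | shift [-0.3  0.1 -1.1] rot [ 0.0011 -0.     -0.0314]
```

Emit:
play_rows:
  increments:
    - [0, 0, 0, 0, 0, 0.03, 240]
    - [0, 0, 0, 0, 0, 0, 240]

```text
clock: 31.55
tcp_pos: [0.5302, 0.1014, 0.1739]
orientation: [2.326, 2.111, 0.001]
contact_force: [1.4, 1.2, -7.4]
grip_width: 0.0142
```

Run:
```python
from h import *
mv([.5303,.1010,.175],88.1,0)
```

```text
31.55 p [0.5302 0.1014 0.1739] yaw 84.45 F [ 1.4  1.2 -7.4] M [ 0.221 -0.458  0.194] | shift [-0.3  0.2 -1.1] rot [ 0.0012  0.0002 -0.0638]
```

Emit:
play_rows:
  increments:
    - [0, 0.8, -3, 0, 0, -0.04, 240]
    - [0.3, 0.8, -4, 0, 0, 0, 240]

```text
clock: 31.75
tcp_pos: [0.5302, 0.1012, 0.1784]
orientation: [-2.281, -2.158, 0.003]
contact_force: [2.6, 1.8, -14.5]
grip_width: 0.0145
```

Run:
```python
from h import *
mv([.5303,.1010,.175],88.1,0)
```

```text
31.75 p [0.5302 0.1012 0.1784] yaw 86.82 F [  2.6   1.8 -14.5] M [ 0.374 -0.885  0.03 ] | shift [-0.1  0.1  3.4] rot [-0.0026  0.0004 -0.0223]
```

Emit:
play_rows:
  increments:
    - [0, 0.4, -3, 0, 0, 0, 240]
    - [0, 0.3, -3, 0, 0, 0, 240]

```text
clock: 31.95
tcp_pos: [0.5306, 0.1012, 0.1845]
orientation: [-2.282, -2.155, 0.005]
contact_force: [0.7, 0.8, -6.5]
grip_width: 0.0138
```

Run:
```python
from h import *
mv([.5303,.1010,.175],88.1,0)
```

```text
31.95 p [0.5306 0.1012 0.1845] yaw 86.73 F [ 0.7  0.8 -6.5] M [ 0.226 -0.248 -0.039] | shift [-0.2 -0.2  9.5] rot [-0.0039  0.0003 -0.0239]
```

Emit:
play_rows:
  increments:
    - [0, 0, -4, -0.003, 0, 0, 240]
    - [0, 0, -4, 0, 0, 0, 240]
    - [0, 0, -5, 0, 0, 0, 240]
    - [0, 0, -8, 0, 0, 0, 240]
    - [0, 0, -8, 0, 0, 0, 240]

```text
clock: 32.45
tcp_pos: [0.5313, 0.1012, 0.2188]
orientation: [2.284, 2.154, 0.001]
contact_force: [0.9, -0.0, -2.4]
grip_width: 0.014
```

Emit:
play_rows:
  increments:
    - [0, 0, -15, 0, 0, 0, 240]
    - [0, 0, 0, 0, 0, 0, 240]

```text
clock: 32.65
tcp_pos: [0.5322, 0.1015, 0.2368]
orientation: [2.283, 2.152, 0.005]
contact_force: [0.0, 1.1, -2.0]
grip_width: 0.0142
```

Run:
```python
from h import *
mv([.5303,.1010,.175],88.1,0)
save('wrist','w20.png');save('scene','s20.png')
g=lambda fn,a,b,c,d,s:cv2.resize(cv2.imread('pics/'+fn)[a:b,c:d],None,fx=s,fy=s,interpolation=cv2.INTER_CUBIC)
cv2.imwrite('pics/c20.png',g('s20.png',100,240,220,400,4))
X=cloud(load('w20.png')).reshape(-1,3)
for q,(a,b) in dict(r=(.55,.566),l=(.497,.51)).items():
    m=(X[:,0]>a)&(X[:,0]<b)&(X[:,1]>.05)&(X[:,1]<.09)&(X[:,2]>.081)&(X[:,2]<.095);P=X[m]
    if len(P)>9:print(q,len(P),np.percentile(P[:,1],[2,50,98]).round(4))
o=r.get_obs();Q=(X-o['tcp_pos'])@R.from_rotvec(o['orientation']).as_matrix()
m=(Q[:,0]>.012)&(Q[:,0]<.05)&(abs(Q[:,1]+.001)<.006)&(Q[:,2]>-.045)&(Q[:,2]<-.015);P=Q[m]
print('bar',np.polyfit(P[:,0],P[:,2],1),np.percentile(P[:,0],99.5))
```

```text
32.65 p [0.5322 0.1015 0.2368] yaw 86.64 F [ 0.   1.1 -2. ] M [ 0.054 -0.045  0.02 ] | shift [-0.6 -2.1 61.8] rot [ 0.005   0.0008 -0.0256]
r 349 [0.0505 0.0594 0.0694]
l 276 [0.0504 0.06   0.0686]
bar [ 0.19655716 -0.03780007] 0.04184294783759012
```

View pics/w20.png

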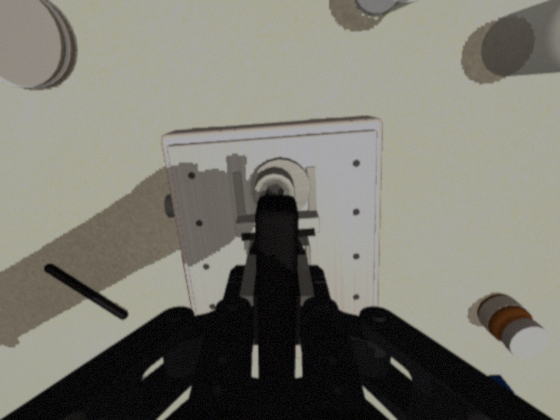

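View pics/c20.png

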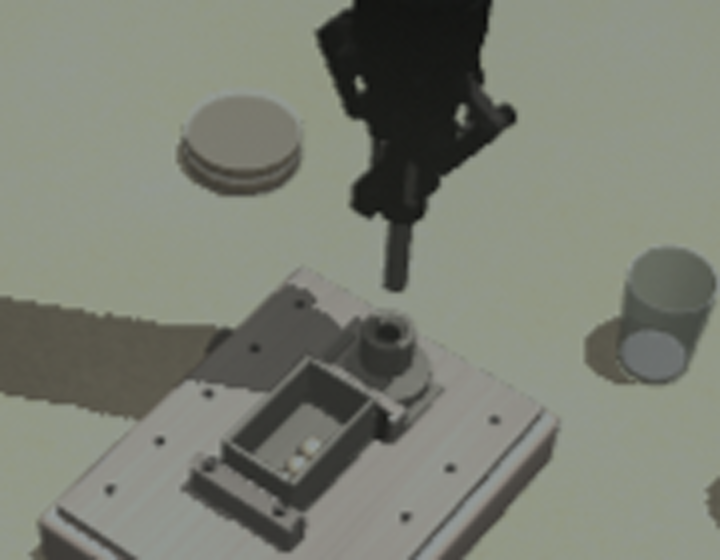

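Run:
```python
from h import *
X=cloud(load('w20.png')).reshape(-1,3)
o=r.get_obs();Q=(X-o['tcp_pos'])@R.from_rotvec(o['orientation']).as_matrix()
m=(Q[:,0]>.012)&(Q[:,0]<.04)&(abs(Q[:,1]+.001)<.005)&(Q[:,2]>-.045)&(Q[:,2]<0);P=Q[m]
print(len(P),np.percentile(P[:,2],[5,25,50,75,95]).round(4))
med=np.median(P[:,2]);P=P[abs(P[:,2]-med)<.004];print(np.polyfit(P[:,0],P[:,2],1))
# hex angle socket view
f=load('w20.png');c=f['color'][155:215,245:310]
cv2.imwrite('pics/hex20.png',np.clip(cv2.resize(c,None,fx=9,fy=9,interpolation=cv2.INTER_CUBIC).astype(float)*1.7,0,255).astype(np.uint8))
mv([.488,-.2885,.27],80,0)
```

```text
1874 [-0.0345 -0.034  -0.0336 -0.0331 -0.0324]
[ 0.00236632 -0.03359638]
32.75 p [0.5309 0.1009 0.2345] yaw 86.63 F [ 0.1 -0.1 -2.8] M [-0.05   0.021  0.001] | shift [-391.3  -19.9  -34.8] rot [0.0017 0.0017 0.1157]
```

View pics/hex20.png

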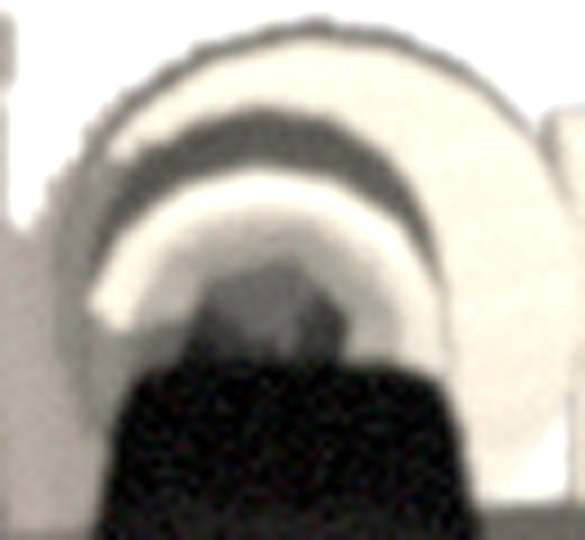

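Emit:
play_rows:
  increments:
    - [-20, -1, -3, 0, 0, 0, 240]
    - [-35, -2, -3, 0, 0, 0, 240]
    - [-42, -2, 0, 0, 0, 0, 240]
    - [-42, -2, 0, 0, 0, 0, 240]
    - [-42, -2, 0, 0, 0, 0, 240]

```text
clock: 33.25
tcp_pos: [0.51, -0.0767, 0.2376]
orientation: [-2.267, -2.17, -0.0]
contact_force: [1.0, 0.2, -2.4]
grip_width: 0.0143
```

Emit:
play_rows:
  increments:
    - [-42, -2, 0, 0, 0, 0, 240]
    - [-42, -2, 0, 0, 0, 0, 240]
    - [-42, -2, 0, 0, 0, 0, 240]
    - [-35, -2, 0, 0, 0, 0, 240]
    - [-20, -1, 0, 0, 0, 0, 240]

```text
clock: 33.75
tcp_pos: [0.4873, -0.2682, 0.2329]
orientation: [-2.269, -2.161, 0.008]
contact_force: [0.5, 0.0, -2.3]
grip_width: 0.0143
```

Run:
```python
from h import *
mv([.488,-.2888,.20],86,0)
```

```text
33.75 p [ 0.4873 -0.2682  0.2329] yaw 87.21 F [ 0.5  0.  -2.3] M [-0.044 -0.071  0.027] | shift [-20.6   2.   32.9] rot [-0.0091 -0.0019  0.0212]
```

Emit:
play_rows:
  increments:
    - [-14, 2, 8, -0.009, -0.002, 0.02, 240]
    - [-4, 0, 12, 0, 0, 0, 240]
    - [0, 0, 12, 0, 0, 0, 240]
    - [0, 0, 8, 0, 0, 0, 240]
    - [0, 0, 0, 0, 0, 0, 240]

```text
clock: 34.25
tcp_pos: [0.4861, -0.2862, 0.1856]
orientation: [-2.296, -2.136, 0.002]
contact_force: [-0.8, -0.2, -2.3]
grip_width: 0.0142
```

Run:
```python
from h import *
mv([.488,-.2888,.185],86,0)
save('scene','s21.png');save('top','t21.png')
g=lambda fn,a,b,c,d,s:cv2.resize(cv2.imread('pics/'+fn)[a:b,c:d],None,fx=s,fy=s,interpolation=cv2.INTER_CUBIC)
cv2.imwrite('pics/c21.png',g('s21.png',200,350,110,270,4))
def show(fn,p,Rt):
    X=cloud(load(fn)).reshape(-1,3);Q=X-p
    m=(abs(Q[:,0])<.03)&(abs(Q[:,1])<.03)&(Q[:,2]>-.09)&(Q[:,2]<-.035);P=Q[m]
    for a in np.arange(-.088,-.035,.008):
        t=P[(P[:,2]>a)&(P[:,2]<a+.008)]
        if len(t)>4: print(a.round(3),len(t),'x',np.percentile(t[:,0],[5,50,95]).round(4),'y',np.percentile(t[:,1],[5,50,95]).round(4))
show('s21.png',r.get_obs()['tcp_pos'],0)
```

```text
34.25 p [ 0.4861 -0.2862  0.1856] yaw 85.88 F [-0.8 -0.2 -2.3] M [ 0.021 -0.021  0.036] | shift [-2.4  2.   0.6] rot [-0.0051 -0.003  -0.0021]
-0.088 7 x [-0.0021  0.0036  0.0061] y [-0.0064 -0.003   0.0021]
-0.08 12 x [-0.0051  0.0025  0.0064] y [-0.0064 -0.0036  0.0052]
-0.072 13 x [0.0007 0.0042 0.0072] y [-0.0069 -0.0036  0.0033]
-0.064 13 x [-0.0048  0.003   0.0071] y [-0.0075 -0.0053  0.0032]
-0.056 18 x [-0.0007  0.0045  0.0068] y [-0.0073 -0.0026  0.0053]
-0.048 11 x [-0.0055  0.0032  0.0065] y [-0.007  -0.006   0.0019]
-0.04 9 x [-0.0016  0.0045  0.0062] y [-0.0063 -0.0038  0.0036]
```

View pics/c21.png

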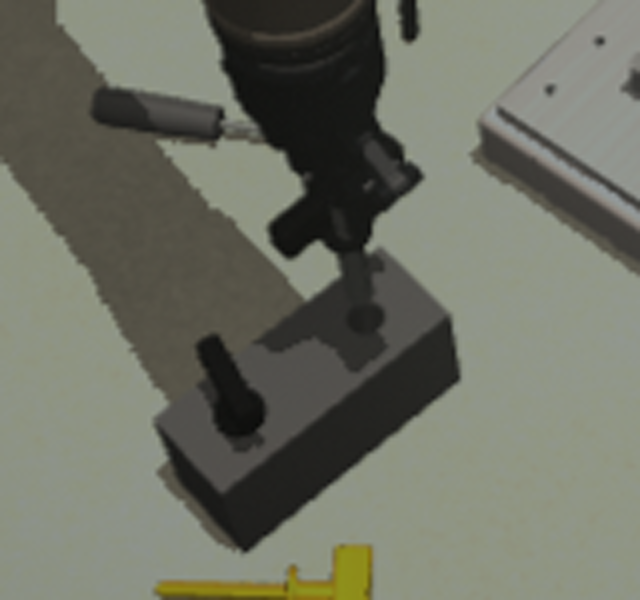

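Emit:
play_rows:
  increments:
    - [-2.5, 2, 1, -0.004, -0.003, 0, 240]
    - [0, 0, 4, 0, 0, 0, 240]
    - [0, 0, 0, 0, 0, 0, 240]

```text
clock: 34.65
tcp_pos: [0.4905, -0.2884, 0.1832]
orientation: [2.294, 2.14, 0.002]
contact_force: [-0.9, -1.0, -2.0]
grip_width: 0.0139
```

Run:
```python
from h import *
mv([.488,-.2888,.097],86,0)
```

```text
34.65 p [ 0.4905 -0.2884  0.1832] yaw 86.02 F [-0.9 -1.  -2. ] M [-0.026  0.06   0.02 ] | shift [-0.4 -2.8 86.2] rot [0.0041 0.002  0.0003]
```

Emit:
play_rows:
  increments:
    - [-0.4, -2.5, 3, 0.003, 0.002, 0, 240]
    - [0, 0, 5, 0, 0, 0, 240]
    - [0, 0, 5, 0, 0, 0, 240]
    - [0, 0, 5, 0, 0, 0, 240]

```text
clock: 35.05
tcp_pos: [0.4884, -0.2891, 0.1651]
orientation: [2.296, 2.141, 0.002]
contact_force: [0.8, -0.2, -3.1]
grip_width: 0.0142
```

Run:
```python
from h import *
mv([.488,-.2888,.097],86,0)
```

```text
35.05 p [ 0.4884 -0.2891  0.1651] yaw 86.0 F [ 0.8 -0.2 -3.1] M [ 0.028  0.026 -0.017] | shift [ 0.3 -0.6 68.1] rot [ 0.0029  0.001  -0.    ]
```

Emit:
play_rows:
  increments:
    - [0, -0.5, 6, 0.002, 0, 0, 240]
    - [0, 0, 8, 0, 0, 0, 240]
    - [0, 0, 8, 0, 0, 0, 240]
    - [0, 0, 8, 0, 0, 0, 240]

```text
clock: 35.45
tcp_pos: [0.4878, -0.2891, 0.1322]
orientation: [2.297, 2.142, -0.0]
contact_force: [-0.3, -0.0, -2.1]
grip_width: 0.0142
```

Run:
```python
from h import *
mv([.488,-.2888,.097],86,0)
```

```text
35.45 p [ 0.4878 -0.2891  0.1322] yaw 85.99 F [-0.3 -0.  -2.1] M [-0.054 -0.005 -0.055] | shift [ 0.4  0.2 35.2] rot [ 0.0005  0.0008 -0.0002]
```

Emit:
play_rows:
  increments:
    - [0, 0, 9, 0, 0, 0, 240]
    - [0, 0, 9, 0, 0, 0, 240]
    - [0, 0, 7, 0, 0, 0, 240]
    - [0, 0, 5, 0, 0, 0, 240]
    - [0, 0, 2, 0, 0, 0, 240]

```text
clock: 35.95
tcp_pos: [0.487, -0.2887, 0.0958]
orientation: [-2.297, -2.141, 0.001]
contact_force: [-2.0, 3.7, 22.0]
grip_width: 0.0143
```

Run:
```python
from h import *
mv([.488,-.2888,.097],86,0)
```

```text
35.95 p [ 0.487  -0.2887  0.0958] yaw 85.99 F [-2.   3.7 22. ] M [ 0.581  0.481 -0.029] | shift [-0.1  1.  -1.2] rot [-0.0018 -0.0004 -0.0001]
```

Seated on the rack. Release, rise, then look at everything.

Emit:
play_rows:
  increments:
    - [0, 0, -0.5, 0, 0, 0, 220]
    - [0, 0, 0, 0, 0, 0, 120]
    - [0, 0, 0, 0, 0, 0, 60]
    - [0, 0, 0, 0, 0, 0, 60]
    - [0, 0, -15, 0, 0, 0, 60]
  force: 40

```text
clock: 36.45
tcp_pos: [0.4875, -0.2888, 0.1119]
orientation: [-2.297, -2.142, 0.001]
contact_force: [0.1, 0.1, -0.3]
grip_width: 0.0655
```

Emit:
play_rows:
  increments:
    - [0, 0, -25, 0, 0, 0, 60]
    - [0, 0, -40, 0, 0, 0, 60]
    - [30, 0, -40, 0, 0, 0, 60]
    - [45, 0, -10, 0, 0, 0, 60]
    - [45, 0, 0, 0, 0, 0, 60]

```text
clock: 36.95
tcp_pos: [0.4975, -0.174, 0.2386]
orientation: [2.306, 2.122, 0.003]
contact_force: [0.5, -0.5, -0.8]
grip_width: 0.0653
```

Emit:
play_rows:
  increments:
    - [45, 0, 0, 0, 0, 0, 60]
    - [45, 2, 0, 0, 0, 0, 60]
    - [45, 2, 0, 0, 0, 0, 60]
    - [40, 2, 0, 0, 0, 0, 60]
    - [0, 0, 0, 0, 0, 0, 60]

```text
clock: 37.45
tcp_pos: [0.5201, 0.0139, 0.2482]
orientation: [2.29, 2.125, 0.019]
contact_force: [-0.3, 0.4, -0.5]
grip_width: 0.0654
```

```bash
python3 st.py
python3 - <<'E'
from h import *
save('scene','s22.png');save('top','t22.png');f=save('wrist','w22.png')
g=lambda fn,a,b,c,d,s:cv2.resize(cv2.imread('pics/'+fn)[a:b,c:d],None,fx=s,fy=s,interpolation=cv2.INTER_CUBIC)
cv2.imwrite('pics/c22.png',g('s22.png',120,360,120,420,2.5))
E
```

```text
37.45 p [0.5201 0.0139 0.2482] yaw 85.71 z [ 0.021  -0.0047 -0.9998] F [-0.3  0.4 -0.5] M [0.044 0.026 0.025] w 0.0654
```

View pics/c22.png

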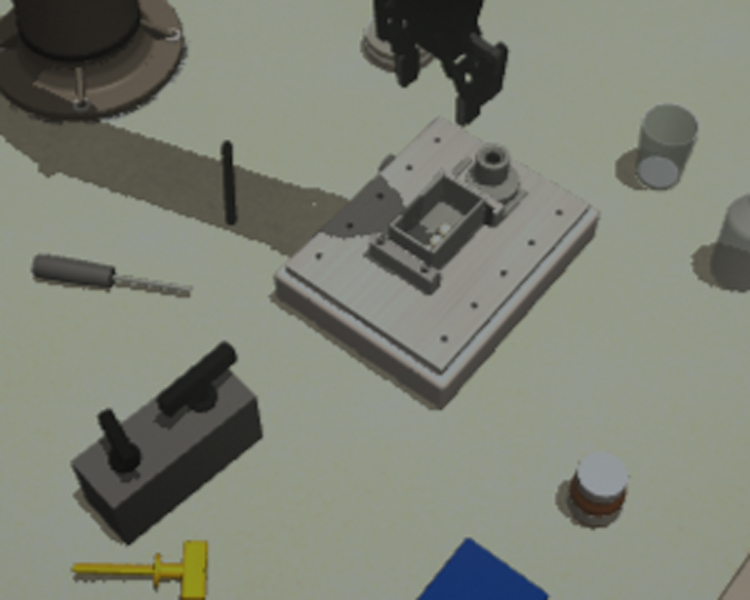

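View pics/w22.png

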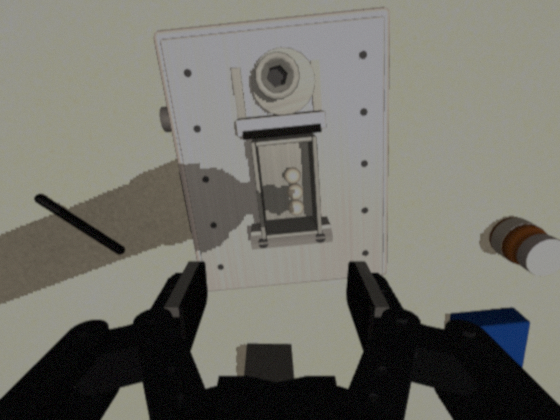

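Run:
```python
from h import *
f=load('w22.png'); c=f['color'][50:100,250:310]
cv2.imwrite('pics/hex22.png',np.clip(cv2.resize(c,None,fx=10,fy=10,interpolation=cv2.INTER_CUBIC).astype(float)*1.4,0,255).astype(np.uint8))
X=cloud(f).reshape(-1,3)
m=(abs(X[:,0]-.531)<.05)&(X[:,1]>-.08)&(X[:,1]<.065)&(X[:,2]>.1)&(X[:,2]<.115);P=X[m]
print('dish',cv2.minAreaRect((P[:,:2]*1000).astype(np.float32)),np.median(P[:,2]))
m=(abs(X[:,0]-.531)<.025)&(X[:,1]>.03)&(X[:,1]<.078)&(X[:,2]>.081)&(X[:,2]<.097);P=X[m];print('jaw',np.percentile(P[:,1],[1,99]))
for fn in ['s22.png','t22.png']:
    X=cloud(load(fn)).reshape(-1,3)
    for b in [(.42,.56,-.34,-.23,.116,.15),(.42,.56,-.43,-.34,.116,.15)]:
        m=(X[:,0]>b[0])&(X[:,0]<b[1])&(X[:,1]>b[2])&(X[:,1]<b[3])&(X[:,2]>b[4]); P=X[m]
        print(fn,cv2.minAreaRect((P[:,:2]*1000).astype(np.float32)),np.median(P[:,2]))
```

```text
dish ((532.7113647460938, 5.840343475341797), (56.09504699707031, 90.0430908203125), 0.9510958790779114) 0.10668130637419837
jaw [0.04090006 0.0688307 ]
s22.png ((487.5169677734375, -289.6385498046875), (83.8362045288086, 18.62390899658203), 86.5813980102539) 0.1267614648583376
s22.png ((478.5506286621094, -377.95404052734375), (14.173979759216309, 58.92937088012695), 72.31192779541016) 0.12710121713943445
t22.png ((488.7258605957031, -285.7722473144531), (83.4572525024414, 16.610624313354492), 85.85099029541016) 0.12636765963206575
t22.png ((478.80291748046875, -373.65216064453125), (14.20025634765625, 55.26191711425781), 71.36993408203125) 0.12628273580243143
```

View pics/hex22.png

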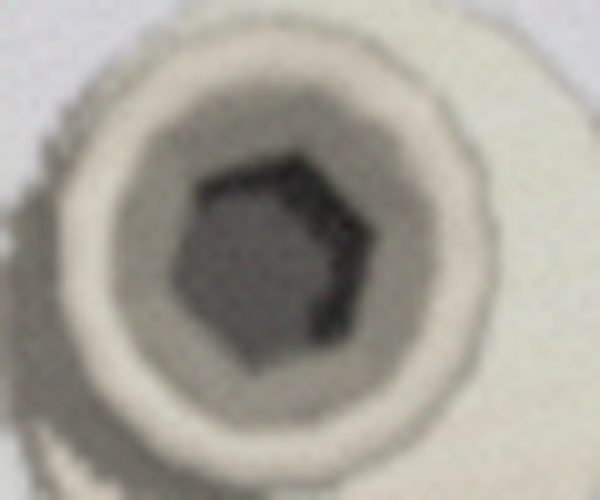

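Run:
```python
from h import *
f=load('w22.png')
v=np.array([(300,150),(375,238),(345,345),(255,372),(172,285),(200,185)])/10+[250-.45,50-.45]
P=np.array([pix(f,u,w,.102)[:2] for u,w in v]);c=P.mean(0);print(c,np.linalg.norm(P-c,axis=1)*1000)
a=np.arctan2(*(P-c).T[::-1]); z=np.exp(6j*a).mean(); va=np.degrees(np.angle(z))/6; print('flat mod60',(va+30)%60,abs(z))
```

```text
[0.53090145 0.10017277] [8.66992154 8.30744351 8.45072191 8.43179348 8.44968496 8.34678965]
flat mod60 40.128364101077906 0.96245350809249
```

```bash
python3 -c "
from bench import r
print(r.hand_in(), r.get_obs()['clock'])"
```

```text
the job is handed in; nothing more can be done
the job is handed in; nothing more can be done
```

The job is done and handed in at about 38 s of the 72 s allowed. The dish is clamped on the shaker with all three balls inside, and the large key stands back in its rack hole.

**What went wrong on the way:** On the first tightening I turned too hard, to about 0.5 N m. The key wedged in the socket, and a 50 N pull would not free it. I backed the screw off until it came loose, put the key back in fully home and regripped it. I then turned it clockwise to the stop again. It wedged once more at about 0.3 N m, but a short, firmer pull freed it and the jaw did not move.

**Last checks:**
- **Dish:** the camera puts its centre about 3 mm closer to the rail than where I set it down, which is where it should sit when resting against the rail. The balls are visible inside.
- **Keys:** the large key stands upright with its bar top 127 mm above the bench, as at the start, though its bar is turned about 75° from its first direction. The small key is still in place.
- **Beaker:** standing.

**Screw angle:** the readings do not fully agree. The torque rose to 0.2–0.3 N m, well above the screw's friction, and the jaw came to the same place each time, so I take it to be at its hard stop. The images suggest it turned about 1.31–1.34 rad from the backed-off position, against 1.4 rad for full travel. That fits if it had not been backed off quite to zero, but I could not confirm it.

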